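# Swing the suction tube upright and push it home in the bench port

## Task

Set up the dust extraction: pick the suction tube off its rest by the two pivot buttons on its head, lift it clear while it still lies more or less level, then loosen your fingers just enough for the tube to swing down and hang upright under the hand, and grip it tight again. Push its plain end down into the bench port, past the springy seal, fully home on the bottom, and let go so that it stands there upright. Leave the roll of tape, the big sherd and the tub of cotton buds where they are.

Things in the scene. Friction and masses are not known exactly. Their poses are not given: they have to be found in the camera images.
- suction_tube: suction tube, 164 mm long: steel tube 22 mm thick with a black square head (36 mm along the tube, 28 x 28 mm) and a short black flared mouth, 27 mm wide. Origin: middle of the head. x runs along the tube: +x to the mouth (rim 34 mm from the origin), -x to the plain end, 130 mm from the origin. It starts lying level on its rest, y level. Some 0.2 to 0.32 kg, its weight centred about 50 mm from the origin towards the plain end
- tube_end (a point): centre of the plain lower end of the tube; its outer edge is chamfered 2.5 mm over 6 mm
- tube_rest: dark steel rest, fixed: base plate 170 x 80 x 8 mm with two posts, tops 71 and 74 mm up. Origin: centre of the underside, x along the lying tube towards its mouth, z up. The head lies on the post at x = +50 mm, only 16 mm wide in y, so fingers pass on both sides; the tube lies in the fork at x = -50 mm, whose prongs reach 87 mm up. The buttons lie 85 mm above the bench
- bench_port: bench port, fixed: upright aluminium sleeve, round, 48 mm in diameter, on a round flange 90 mm in diameter; flared mouth (inside about 38 mm wide narrowing over the top 12 mm to a bore 24.6 mm wide). Origin: centre of the underside, z up along the bore
- port_mouth (a point): centre of the port's mouth, at its rim, 68 mm above the bench
- port_floor (a point): centre of the bore's floor, 20 mm above the bench, 48 mm below the rim: the plain end must come to rest here. The seal, three sprung balls round the bore 22 mm above the floor, resists the tube over the last 25 mm with some 6 to 15 N, more than the tube's weight
- tape_roll: roll of tape lying flat, 104 mm in diameter, 25 mm high, origin at the centre of its underside; leave it alone
- big_sherd: flat piece of broken pottery, 89 x 104 x 25 mm, origin at the centre of its underside; leave it alone
- bud_box: clear round tub of cotton buds, 77 mm wide, 80 mm high, origin at the centre of its underside; leave it alone
- tube_buttons (a point): the tube's origin: axis (tube y) of its two steel pivot buttons, 12 mm wide, one on each cheek, 34 mm over their ends. Gripped at 45 N or more here the tube stays about level; as the grip is eased step by step to 16 N and less it turns down by its own weight, stopping up to 10 degrees short of plumb. Eased at once to 5 N or less it also slips 10 mm or more down between the fingers
There are look-alikes about, which are no part of the job. What is shaped like the bench_port but pink is not meant.

How it is judged:
By the outcome, as a careful person would: the job done as asked, in the order asked, and still so for the second after the job is handed in, with the robot touching nothing.
It also fails if it takes over 48 s, if anything falls off the work surface, if the arm or the gripper's body presses on something with over 40 N, if the wrist force passes 120 N, or if a joint passes its speed limit or range.

## Robot

A 7-joint arm with a two-finger parallel gripper is mounted at the origin on the work surface; the furniture and walls round the work are solid. World frame = base frame: x ahead of the robot, y to its left, z up, the work surface at z = 0. Lengths are in m, angles in rad, forces in N, time in s.
With the tool pointing down it reaches from about 0.4 to 0.85 m from the base axis. Payload 10.4 kg.
Tool frame: the origin (TCP) lies at the very end of the fingers, on their centre line; the grasp point (between the pads) lies 19 mm behind it; y points along the fingers, x is the direction in which the jaws open and shut, and the axes are right-handed (so a half turn about y gives the same grasp; the last joint's range is limited). The gripper opens to 87 mm and grips with 3 to 60 N. Pads are 19 mm wide; open, the fingers measure 117 mm over their backs; the gripper's body (75 mm by 190 mm) begins 51 mm behind the grasp point.
Start: joints at [-1.266, 0.332, -0.065, 1.46, 0.022, 1.35, -0.088], TCP at [0.201, 0.592, 0.223] pointing down, gripper open.
Joint ranges: [-2.6, 2.6], [-0.5, 2.12], [-1.47, 1.34], [0.16, 2.42], [-1.27, 4.41], [0.06, 2.06], [-2.6, 2.6]. Speed limits (rad/s): [2.22, 2.22, 2.79, 2.79, 3.14, 3.14, 3.14].

## Interface

Orientations are given as a rotation vector (axis times angle).
In Python, from workcell import robot, cams, ticket gives the robot as it stands. The module is installed in compiled form; this text tells all that it offers.
- The arm moves only by the tool jog_arm, never from a script. Its argument "rows" is a list of rows, each an object of numbers: "x", "y", "z": the shift along the tool's x, y, z in mm; "wx", "wy", "wz": the turn, a rotation vector about the tool's x, y, z in degrees. A call has 1 to 5 rows; each row is the pose to reach, as a shift and turn from the pose commanded when the call began, along the tool's axes at that moment; what a row does not reach only later rows make up. A row lasts 1/12 s, in which the tool goes at most 41.7 mm and 7.16 degrees, less where a joint would pass 70% of its speed; a pose out of reach is approached as far as the arm can. A call with a gripper value outside its range is refused whole. "gripper" is the gripper command: -1 is shut, 1 is fully open, values between are in proportion, set as the call begins (left out, the last holds). The fingers move at their own pace and stop on an object; "grip_force" is the grip in N (left out, the last holds). Time passes only in rows, so rows that repeat a pose let the fingers close. It gives the time, the measured TCP pose, the force and the opening at its end, in the units of the state.
- robot.get_state(): the state, without advancing time (a new reading comes with each control period).
- cams.snapshot(name): name is "side" or "top"; returns a dict with "frame" (384x512x3 uint8, red, green, blue), "z_map" (384x512 float32, m along the optical axis (not along the pixel's ray), 0 where there is no reading), "camera_matrix" (3x3 intrinsics, pixels), "k1" (the pictures are not rectified: a ray, as slopes to the right and down, at radius r is drawn at 1 + k1 r^2 times it, then the intrinsics apply), "R" (3x3) and "t" (3): a world point X has camera coordinates R X + t. Camera axes: x right, y down, z forward; pixel columns grow to the right and rows downward; lengths in m; the calibration is good to about 2 mm. A picture is of the moment at which its call begins.
- ticket.close_job(): hands the job in, once; it reports no verdict.
The state is a dict: "time_s": time; "q": joint angles; "dq": joint speeds; "joint_efforts": joint torques, N m; "tool_pos": TCP position; "eef_rot": TCP orientation; "contact_force": force on the tool from outside, world axes, zero at the start; "moment": the same for the moment, N m; "gripper_width": finger opening in m.
Only numpy, scipy, OpenCV 4.12 (cv2) and the standard library are available. Lean on these libraries where they do the work, as an engineer would, in place of code of your own. Each camera call takes 0.05 s, during which the arm holds its last target.

## Working session

There is one attempt and no reset: what is moved stays moved. The work goes in short steps, Python scripts to look and compute and a tool call to move; the robot and the scene stay as the last step left them, time stands still between calls to the robot, and variables do not carry over. Pictures are saved under pics/ and viewed, and the job is handed in when it is done.

Besides the shell and the picture viewer there is one more tool, called after "Request:" as name(argument=value, ...), one argument or row to a line, values as JSON. jog_arm: Moves the arm, as the interface text tells. Its arguments: {"type":"object","properties":{"rows":{"type":"array"},"gripper":{"type":"number"},"grip_force":{"type":"number"}},"required":["rows"]}

```bash
mkdir -p pics; cat > h.py <<'E'
import numpy as np,cv2
from workcell import robot,cams,ticket
from scipy.spatial.transform import Rotation as Ro
def snap(n,f):
    s=cams.snapshot(n); cv2.imwrite('pics/'+f+'.png',cv2.cvtColor(s['frame'],cv2.COLOR_RGB2BGR)); np.savez('/tmp/'+f+'.npz',**s); return s
def cloud(s):
    K=np.array(s['camera_matrix']);h,w=s['z_map'].shape
    uu,vv=np.meshgrid(np.arange(w),np.arange(h))
    p=np.stack([uu,vv],-1).reshape(-1,1,2).astype(np.float64)
    d=np.array([float(s['k1']),0,0,0,0])
    n=cv2.undistortPoints(p,K,d).reshape(h,w,2)
    z=s['z_map'].astype(float)
    c=np.dstack([n*z[...,None],z])
    P=(c-np.array(s['t']))@np.array(s['R'])
    P[z==0]=np.nan
    return P
def proj(s,X):
    return cv2.projectPoints(np.array(X,float).reshape(-1,1,3),cv2.Rodrigues(np.array(s['R']))[0],np.array(s['t']),np.array(s['camera_matrix']),np.array([float(s['k1']),0,0,0,0]))[0].reshape(-1,2)
E
python3 - <<'E'
from h import *
for n in('top','side'):
    s=snap(n,n+'0'); print(s['camera_matrix'],s['k1'],s['R'],s['t'])
st=robot.get_state();print(st)
print(Ro.from_rotvec(st['eef_rot']).as_matrix())
E
```

```text
[[480.51109121   0.         248.97999934]
 [  0.         480.51109121 196.58813238]
 [  0.           0.           1.        ]] -0.09413819922945084 [[ 2.61635317e-02 -9.99649699e-01  3.99357713e-03]
 [-9.90184804e-01 -2.64640642e-02 -1.37235955e-01]
 [ 1.37293568e-01 -3.63802127e-04 -9.90530335e-01]] [0.05913983 0.49487753 1.1028378 ]
[[403.9034758    0.         257.09692202]
 [  0.         403.9034758  192.61802123]
 [  0.           0.           1.        ]] -0.016724517123625823 [[-0.99516544 -0.09785167  0.00841445]
 [-0.05688963  0.50449007 -0.86154126]
 [ 0.08005825 -0.85785478 -0.50761783]] [0.47657196 0.04439994 0.9705352 ]
{'time_s': 0.1, 'q': array([-1.26559395,  0.33281445, -0.06469436,  1.46084162,  0.02159375,
        1.3499064 , -0.08850887]), 'dq': array([ 0.00045656, -0.00188439,  0.0007311 , -0.00073954,  0.00091712,
       -0.00076444, -0.00080297]), 'joint_efforts': array([ 2.25936121e-03, -6.24534702e+01,  2.52439070e-02, -3.90717494e+01,
       -6.12294255e-02,  3.65511782e-02,  9.65444701e-05]), 'tool_pos': array([0.201121  , 0.59139396, 0.22183738]), 'eef_rot': array([-1.34743536, -0.96370045,  0.96536464]), 'contact_force': array([ 0.11895439, -0.09019609,  0.44841796]), 'moment': array([-0.0068846 , -0.03888433,  0.006625  ]), 'gripper_width': 0.08716481536444343}
[[ 3.21959837e-01 -3.59886221e-04 -9.46753259e-01]
 [ 9.46752471e-01 -1.22287154e-03  3.21960033e-01]
 [-1.27362660e-03 -9.99999188e-01 -5.29923527e-05]]
```

View pics/top0.png

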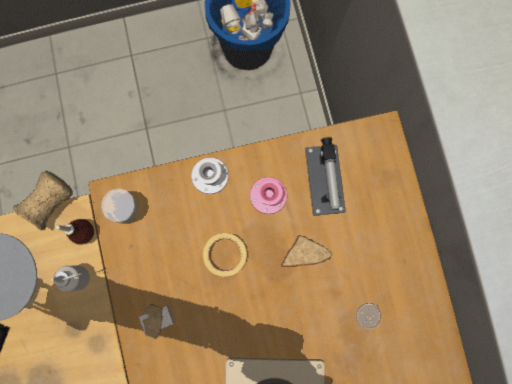

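View pics/side0.png

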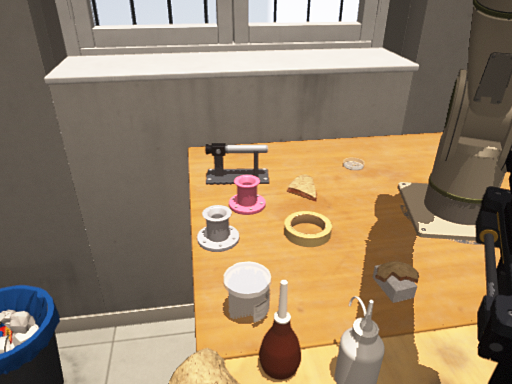

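The top view shows these look-alikes:
- **Ports:** the aluminium port at about (209,172) is the one meant. The pink one at about (268,194) is not.
- **Tube:** the only candidate lies on its rest at about (330,175), with the black head at about (328,150) and the mouth pointing up-image (+x). The bottle, bulb and tubs aren't tube-like.

Next I'll take close crops and measure.

```bash
python3 - <<'E'
from h import *
t=dict(np.load('/tmp/top0.npz'));s=dict(np.load('/tmp/side0.npz'))
a=cv2.imread('pics/top0.png');b=cv2.imread('pics/side0.png')
A=cv2.resize(a[130:222,185:355],None,fx=4.4,fy=4.4,interpolation=cv2.INTER_CUBIC)
cv2.imwrite('pics/c1.png',A)
cv2.imwrite('pics/c2.png',cv2.resize(b[130:260,190:280],None,fx=4.5,fy=4.5,interpolation=cv2.INTER_CUBIC))
P=cloud(t);Q=cloud(s)
for (C,nm,bx) in((P,'top',(300,355,130,222)),(Q,'side',(200,275,138,190))):
    u0,u1,v0,v1=bx
    c=C[v0:v1,u0:u1].reshape(-1,3); c=c[np.isfinite(c[:,0])]
    print(nm,np.histogram(c[:,2],bins=np.arange(-.02,.14,.01)))
    p=c[(c[:,2]>.082)&(c[:,2]<.125)]
    m=np.median(p,0);print(len(p),m,p.min(0),p.max(0))
    d=np.linalg.svd((p-p.mean(0))[:,:2],full_matrices=False)[2][0]; print('axis',d,np.degrees(np.arctan2(d[1],d[0])))
    # base plate
    q=c[(c[:,2]>.004)&(c[:,2]<.014)]
    r=cv2.minAreaRect((q[:,:2]*1000).astype(np.float32));print('plate',r)
for (C,nm,bx) in((P,'top',(188,232,150,198)),(Q,'side',(195,242,203,250))):
    u0,u1,v0,v1=bx
    c=C[v0:v1,u0:u1].reshape(-1,3); c=c[np.isfinite(c[:,0])]
    for lo,hi in((.062,.075),(.003,.015)):
        q=c[(c[:,2]>lo)&(c[:,2]<hi)]
        print(nm,lo,len(q),q.mean(0),cv2.minEnclosingCircle((q[:,:2]*1000).astype(np.float32)), np.median(q[:,2]))
E
```

```text
top (array([   0, 1361, 2509,  296,   12,   14,    8,    4,    8,   13,  136,
        607,   64,    0,    0]), array([-0.02, -0.01,  0.  ,  0.01,  0.02,  0.03,  0.04,  0.05,  0.06,
        0.07,  0.08,  0.09,  0.1 ,  0.11,  0.12,  0.13]))
801 [ 0.55030571 -0.10985332  0.09488812] [ 0.46417002 -0.13417921  0.08205875] [ 0.62858207 -0.08722796  0.10735622]
axis [-0.99145595 -0.13044192] -172.5048702658251
plate ((555.75439453125, -117.88358306884766), (227.66473388671875, 133.41282653808594), 0.6917374134063721)
side (array([   0, 1154, 1325,  226,   79,   44,   58,  130,  279,   98,  221,
        268,    0,    0,    0]), array([-0.02, -0.01,  0.  ,  0.01,  0.02,  0.03,  0.04,  0.05,  0.06,
        0.07,  0.08,  0.09,  0.1 ,  0.11,  0.12,  0.13]))
459 [ 0.55309643 -0.10421239  0.09123665] [ 0.46461472 -0.12488116  0.08202003] [ 0.62437207 -0.0876332   0.09999878]
axis [-0.99050261 -0.13749393] -172.09714319375462
plate ((541.9913330078125, -208.49000549316406), (241.3701171875, 286.31732177734375), 14.429537773132324)
top 0.062 347 [0.54763872 0.169882   0.06757541] ((547.2775268554688, 168.58544921875), 30.16116714477539) 0.06763817480858896
top 0.003 594 [0.53744516 0.16576756 0.00912375] ((551.0321044921875, 167.48800659179688), 75.72383117675781) 0.009551262958699965
side 0.062 298 [0.5461523  0.16941521 0.06637016] ((545.83447265625, 169.9327850341797), 30.810131072998047) 0.06681187902881147
side 0.003 678 [0.54004371 0.16561608 0.00924042] ((536.0860595703125, 125.90032196044922), 91.81257629394531) 0.009325245410836975
```

View pics/c1.png

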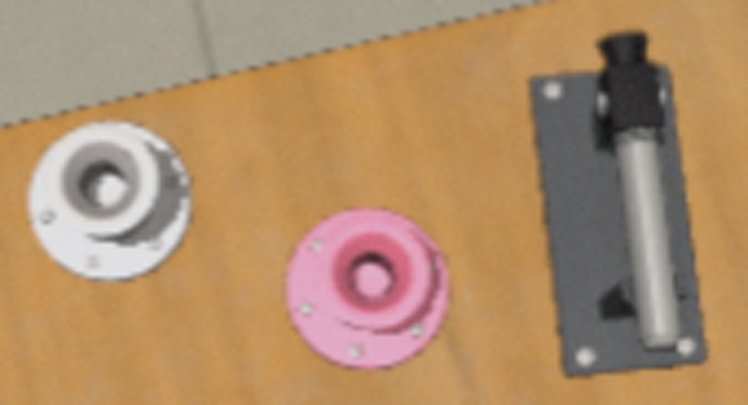

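View pics/c2.png

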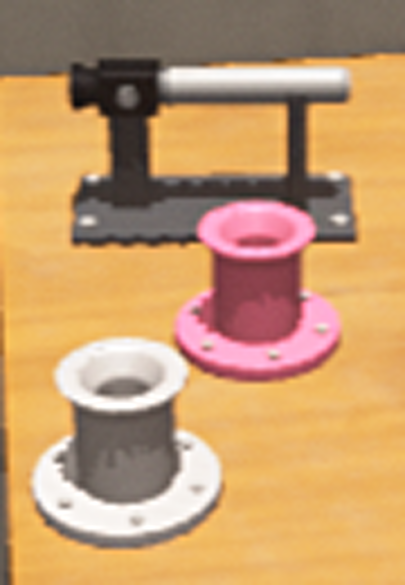

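The crops show the aluminium port at the left of the top view, and the tube on its rest with the head and mouth toward +x. A steel button shows on the head's +y cheek at side pixel (218,152). Next I'll refine the poses by overlaying a projected model.

```bash
cat > ov.py <<'E'
from h import *
def box(c,dx,dy,dz): return np.array([[c[0]+i*dx/2,c[1]+j*dy/2,c[2]+k*dz/2] for i in(-1,1) for j in(-1,1) for k in(-1,1)])
def cyl(x0,x1,r0,r1=None):
    r1=r0 if r1 is None else r1;a=np.linspace(0,2*np.pi,60)
    return np.vstack([np.c_[np.full(60,x),r*np.cos(a),r*np.sin(a)] for x,r in((x0,r0),(x1,r1))])
def hull(s,X): return cv2.convexHull(proj(s,X).astype(np.float32))
def draw(img,poly,sc,u0,v0,col,closed=True):
    p=((poly.reshape(-1,2)+.5-[u0,v0])*sc*16).astype(np.int32)
    cv2.polylines(img,[p],closed,col,1,cv2.LINE_AA,4)
E
cat > fit.py <<'E'
from ov import *
import sys
t=dict(np.load('/tmp/top0.npz'));s=dict(np.load('/tmp/side0.npz'))
ox,oy,yaw,px,py=[float(a) for a in sys.argv[1:6]]
R=Ro.from_euler('z',yaw,degrees=True).as_matrix();O=np.array([ox,oy,.085])
rest=O-R@[.05,0,.085]
out=[]
for S,f,bx,sc in((t,'top0',(300,132,350,220),7),(s,'side0',(195,138,280,190),7)):
    u0,v0,u1,v1=bx;im=cv2.resize(cv2.imread('pics/'+f+'.png')[v0:v1,u0:u1],None,fx=sc,fy=sc,interpolation=cv2.INTER_NEAREST)
    for X,c in((cyl(-.13,-.018,.011),(0,0,255)),(box((0,0,0),.036,.028,.028),(0,255,255)),(np.array([[0,j*.017,0] for j in(-1,1)])+0*1,(0,255,0))):
        W=X@R.T+O
        draw(im,hull(S,W),sc,u0,v0,c)
    W=box((0,0,.004),.17,.08,.008)@R.T+rest; draw(im,hull(S,W),sc,u0,v0,(255,0,255))
    cv2.imwrite('pics/'+sys.argv[6]+f+'.png',im)
ims=[]
for S,f,bx in((t,'top0',(185,150,235,200)),(s,'side0',(192,200,244,252))):
    sc=7;u0,v0,u1,v1=bx;im=cv2.resize(cv2.imread('pics/'+f+'.png')[v0:v1,u0:u1],None,fx=sc,fy=sc,interpolation=cv2.INTER_NEAREST)
    a=np.linspace(0,2*np.pi,60)
    for r,z,c in((.045,.0,(255,0,255)),(.019,.068,(0,0,255)),(.024,.068,(0,255,255)),(.0123,.056,(0,255,0))):
        draw(im,proj(S,np.c_[px+r*np.cos(a),py+r*np.sin(a),0*a+z]),sc,u0,v0,c)
    ims.append(cv2.resize(im,(364,364)))
cv2.imwrite('pics/'+sys.argv[6]+'port.png',np.hstack(ims))
E
python3 fit.py .594 -.1042 7.6 .547 .1698 f1
```

```text
(no output)
```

View pics/f1top0.png

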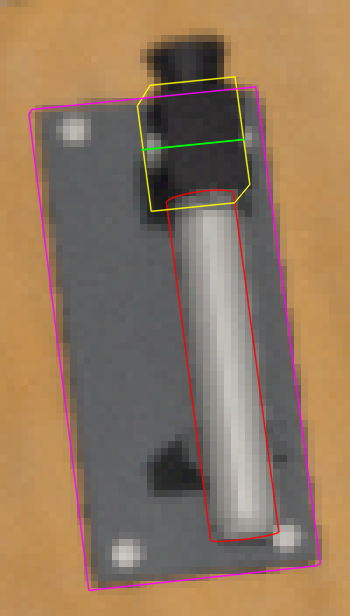

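View pics/f1side0.png

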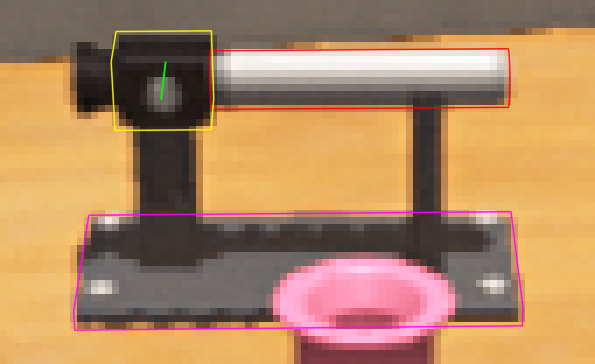

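View pics/f1port.png

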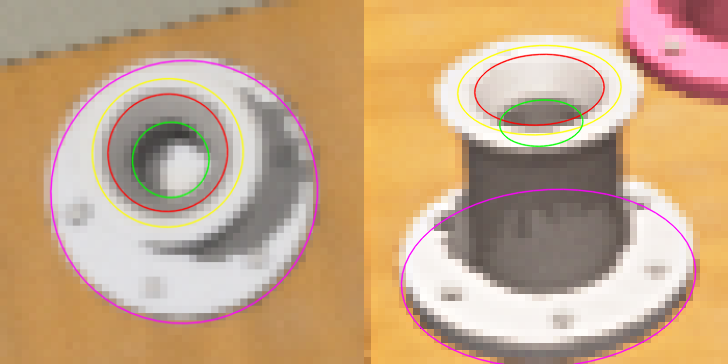

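```bash
cat > fit2.py <<'E'
from ov import *
from scipy.optimize import minimize
def soft(f):
    im=cv2.imread('pics/'+f+'.png').astype(float)
    b,g,r=im[...,0],im[...,1],im[...,2]
    sat=(r-b)/(np.maximum(r,1))  # wood ~0.6
    return sat
def render(S,polys,bx,k=8):
    u0,v0,u1,v1=bx;m=np.zeros(((v1-v0)*k,(u1-u0)*k),np.uint8)
    for p in polys:
        q=((hull(S,p).reshape(-1,2)+.5-[u0,v0])*k-.5)
        cv2.fillConvexPoly(m,np.round(q*16).astype(np.int32),255,shift=4)
    return cv2.resize(m,(u1-u0,v1-v0),interpolation=cv2.INTER_AREA)/255.
def tubepolys(p):
    R=Ro.from_euler('z',p[2],degrees=True).as_matrix();O=np.array([p[0],p[1],.085]);rest=O-R@[.05,0,.085]
    return [X@R.T+O for X in(cyl(-.13,-.018,.011),box((0,0,0),.036,.028,.028),cyl(.018,.034,.0105,.0135))]+[box((0,0,.004),.17,.08,.008)@R.T+rest]
def v(x0,x1,r,r1=None):
    X=cyl(x0,x1,r,r1); return X[:,[1,2,0]]
def portpolys(p):
    return [X+[p[0],p[1],0] for X in(v(0,p[2],.045),v(0,.068,.024),v(.062,.068,p[3]))]
def fit(S,f,polys,x0,bx,ex=None,sc=None):
    u0,v0,u1,v1=bx;sat=soft(f)[v0:v1,u0:u1]
    w=np.ones_like(sat)
    if ex: 
        for a in ex: w[a[1]-v0:a[3]-v0,a[0]-u0:a[2]-u0]=0
    obs=np.clip((np.percentile(sat,90)-sat)/(np.percentile(sat,90)-np.percentile(sat,15)),0,1)
    cost=lambda p: (w*(render(S,polys(p),bx)-obs)**2).sum()
    sc=np.array(sc);sim=np.vstack([x0]+[np.array(x0)+np.eye(len(x0))[i]*sc[i] for i in range(len(x0))])
    r=minimize(cost,x0,method='Nelder-Mead',options=dict(initial_simplex=sim,xatol=1e-5,fatol=1e-3,maxiter=400));return r
if __name__=='__main__':
    t=dict(np.load('/tmp/top0.npz'));s=dict(np.load('/tmp/side0.npz'))
    # top: the part above table back edge not wood: keep below
    r=fit(t,'top0',tubepolys,[.594,-.107,7.],(298,132,352,222),sc=[.004,.004,2]);print('top tube',r.x,r.fun)
    r=fit(s,'side0',tubepolys,[.594,-.107,7.],(197,140,278,190),ex=[(197,140,278,147),(197,140,212,157),(228,170,266,190)],sc=[.004,.004,2]);print('side tube',r.x,r.fun)
    r=fit(t,'top0',portpolys,[.547,.17,.009,.027],(188,152,234,198),ex=[(188,152,234,153)],sc=[.004,.004,.002,.002]);print('top port',r.x,r.fun)
    r=fit(s,'side0',portpolys,[.547,.17,.009,.027],(194,203,244,254),ex=[(226,203,244,216)],sc=[.004,.004,.002,.002]);print('side port',r.x,r.fun)
E
python3 fit2.py
```

```text
top tube [ 0.59411459 -0.10612198  7.24029218] 96.59299684520934
side tube [ 0.59469076 -0.10929745  6.5407657 ] 168.28781773582094
top port [0.54736403 0.17000014 0.00697832 0.02986842] 41.950254749062466
side port [0.54783987 0.16739238 0.00725327 0.02819812] 41.42901266973581
```

```bash
cat > goal.py <<'E'
from h import *
def goal(pos,yaw,tilt=0,st=None):
    """yaw: tube x heading deg; tool x = tube y; tool y down; tilt about tool x deg"""
    st=st or robot.get_state()
    R=Ro.from_rotvec(st['eef_rot']);a=np.radians(yaw);x=np.array([-np.sin(a),np.cos(a),0]);y=np.array([0,0,-1.])
    T=Ro.from_matrix(np.c_[x,y,np.cross(x,y)])*Ro.from_euler('x',tilt,degrees=True)
    d=R.inv().apply(np.array(pos)-st['tool_pos'])*1000;w=np.degrees((R.inv()*T).as_rotvec())
    print('shift mm',d.round(1),'turn',w.round(2));return d,w
def show():
    st=robot.get_state();print(round(st['time_s'],2),st['tool_pos'].round(4),'F',st['contact_force'].round(1),'M',st['moment'].round(2),'w',round(st['gripper_width']*1000,1));return st
E
python3 -c "
from goal import *
show();goal([.5944,-.1077,.19],6.9)"
```

```text
0.1 [0.2011 0.5914 0.2218] F [ 0.1 -0.1  0.4] M [-0.01 -0.04  0.01] w 87.2
shift mm [-535.2   32.6 -597.4] turn [-1.000e-02 -2.568e+01 -7.000e-02]
```

Request:
jog_arm(
  rows=[
    {"x": -26,"y": 0,"z": -29,"wy": -3},
    {"x": -52,"y": 0,"z": -58,"wy": -6},
    {"x": -78,"y": 0,"z": -87,"wy": -9},
    {"x": -104,"y": 0,"z": -116,"wy": -12},
    {"x": -130,"y": 0,"z": -145,"wy": -15},
  ],
  gripper=1,
  grip_force=55,
)

```text
$.rows[0]: bad value
```

```bash
python3 -c "
from goal import *
show();goal([.5944,-.1077,.19],6.9)"
```

```text
0.1 [0.2011 0.5914 0.2218] F [ 0.1 -0.1  0.4] M [-0.01 -0.04  0.01] w 87.2
shift mm [-535.2   32.6 -597.4] turn [-1.000e-02 -2.568e+01 -7.000e-02]
```

Request:
jog_arm(
  rows=[
    {"x": -26,"y": 0,"z": -29,"wx": 0,"wy": -3,"wz": 0},
    {"x": -52,"y": 0,"z": -58,"wx": 0,"wy": -6,"wz": 0},
    {"x": -78,"y": 0,"z": -87,"wx": 0,"wy": -9,"wz": 0},
    {"x": -104,"y": 0,"z": -116,"wx": 0,"wy": -12,"wz": 0},
    {"x": -130,"y": 0,"z": -145,"wx": 0,"wy": -15,"wz": 0},
  ],
  gripper=1,
  grip_force=55,
)

```text
time_s: 0.52
tool_pos: [0.2971, 0.42, 0.2222]
eef_rot: [-1.239, -1.162, 1.163]
contact_force: [1.9, 0.3, 0.7]
gripper_width: 0.0869
```

```bash
python3 -c "
from goal import *
show();goal([.5944,-.1077,.19],6.9)"
```

```text
0.52 [0.2971 0.42   0.2222] F [1.9 0.3 0.7] M [ 0.05 -0.04  0.07] w 86.9
shift mm [-507.8   32.3 -330.1] turn [ -0.02 -10.53  -0.02]
```

Request:
jog_arm(
  rows=[
    {"x": -33,"y": 2,"z": -22,"wx": 0,"wy": -2,"wz": 0},
    {"x": -66,"y": 4,"z": -44,"wx": 0,"wy": -4,"wz": 0},
    {"x": -99,"y": 6,"z": -66,"wx": 0,"wy": -6,"wz": 0},
    {"x": -132,"y": 8,"z": -88,"wx": 0,"wy": -8,"wz": 0},
    {"x": -165,"y": 10,"z": -110,"wx": 0,"wy": -10.5,"wz": 0},
  ],
)

```text
time_s: 0.93
tool_pos: [0.3959, 0.2481, 0.2124]
eef_rot: [-1.15, -1.296, 1.296]
contact_force: [2.0, 0.7, -0.4]
gripper_width: 0.0869
```

```bash
python3 -c "
from goal import *
show();goal([.5944,-.1077,.19],6.9)"
```

```text
0.93 [0.3959 0.2481 0.2124] F [ 2.   0.7 -0.4] M [ 0.12 -0.07  0.04] w 86.9
shift mm [-376.9   22.3 -154.9] turn [-0.01 -0.09  0.01]
```

Request:
jog_arm(
  rows=[
    {"x": -37,"y": 0,"z": -15,"wx": 0,"wy": 0,"wz": 0},
    {"x": -74,"y": 0,"z": -30,"wx": 0,"wy": 0,"wz": 0},
    {"x": -111,"y": 0,"z": -45,"wx": 0,"wy": 0,"wz": 0},
    {"x": -148,"y": 0,"z": -60,"wx": 0,"wy": 0,"wz": 0},
    {"x": -185,"y": 0,"z": -76,"wx": 0,"wy": 0,"wz": 0},
  ],
)

```text
time_s: 1.35
tool_pos: [0.493, 0.0733, 0.2126]
eef_rot: [-1.151, -1.295, 1.295]
contact_force: [1.3, 1.3, -0.1]
gripper_width: 0.0865
```

Request:
jog_arm(
  rows=[
    {"x": -37,"y": 0,"z": -15,"wx": 0,"wy": 0,"wz": 0},
    {"x": -74,"y": 0,"z": -30,"wx": 0,"wy": 0,"wz": 0},
    {"x": -111,"y": 0,"z": -45,"wx": 0,"wy": 0,"wz": 0},
    {"x": -148,"y": 0,"z": -60,"wx": 0,"wy": 0,"wz": 0},
    {"x": -185,"y": 0,"z": -76,"wx": 0,"wy": 0,"wz": 0},
  ],
)

```text
time_s: 1.77
tool_pos: [0.5902, -0.1013, 0.2124]
eef_rot: [-1.151, -1.295, 1.295]
contact_force: [1.4, 1.2, -0.6]
gripper_width: 0.0869
```

```bash
python3 -c "
from goal import *
show();goal([.5944,-.1077,.19],6.9)
snap('top','top1');snap('side','side1');show()"
```

```text
1.77 [ 0.5902 -0.1013  0.2124] F [ 1.4  1.2 -0.6] M [ 0.05 -0.02  0.03] w 86.9
shift mm [-6.9 22.4 -3.4] turn [-0.01 -0.15  0.01]
1.87 [ 0.5903 -0.1067  0.2116] F [-1.   0.3 -0.5] M [ 0.06  0.09 -0.06] w 87.2
```

View pics/top1.png

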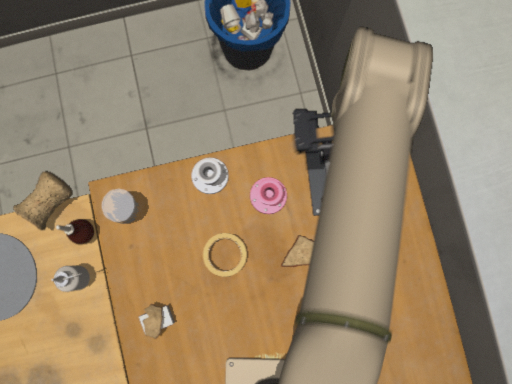

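View pics/side1.png

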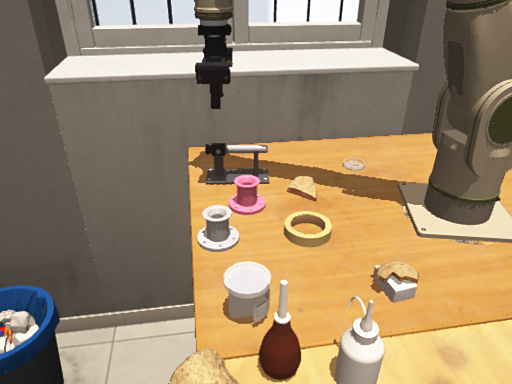

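The side view shows the open fingers above the tube head, tips at about (215,107). Next I'll compare the camera against the known TCP.

```bash
python3 -c "
from goal import *
st=show();R=Ro.from_rotvec(st['eef_rot']).as_matrix()
s=dict(np.load('/tmp/side1.npz'));Q=cloud(s)
im=cv2.imread('pics/side1.png')
u0,v0,u1,v1=195,60,240,190;sc=4.5
c=cv2.resize(im[v0:v1,u0:u1],None,fx=sc,fy=sc,interpolation=cv2.INTER_NEAREST)
for p in([.0436,0,-.0095],[.0436,0,.0095],[.0436,-.04,.0095],[.0436,-.04,-.0095],[-.0436,0,0],[.0585,0,-.0095],[.0585,0,.0095]):
    X=st['tool_pos']+R@p;q=(proj(s,X)[0]+.5-[u0,v0])*sc;cv2.circle(c,tuple(q.astype(int)),3,(0,0,255),-1)
cv2.imwrite('pics/c3.png',c)
m=Q[92:106,211:220].reshape(-1,3);print(np.nanmedian(m,0),'finger back should lie at',st['tool_pos']+R@[.0585,-.02,0])
"
```

```text
1.87 [ 0.5903 -0.1067  0.2116] F [-1.   0.3 -0.5] M [ 0.06  0.09 -0.06] w 87.2
[ 0.5855201  -0.05548313  0.23613244] finger back should lie at [ 0.58395782 -0.04845424  0.23137045]
```

View pics/c3.png

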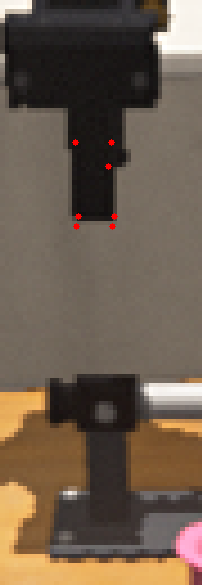

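```bash
python3 -c "
from goal import *
goal([.5944,-.1077,.1],6.9);goal([.5944,-.1077,.066],6.9)"
```

```text
shift mm [ -1.  111.6  -4.1] turn [-0.09 -0.63 -0.22]
shift mm [ -0.9 145.6  -4.1] turn [-0.09 -0.63 -0.22]
```

Request:
jog_arm(
  rows=[
    {"x": -1,"y": 30,"z": -4,"wx": 0,"wy": 0,"wz": 0},
    {"x": -1,"y": 60,"z": -4,"wx": 0,"wy": 0,"wz": 0},
    {"x": -1,"y": 90,"z": -4,"wx": 0,"wy": 0,"wz": 0},
    {"x": -1,"y": 110,"z": -4,"wx": 0,"wy": 0,"wz": 0},
    {"x": -1,"y": 110,"z": -4,"wx": 0,"wy": 0,"wz": 0},
  ],
)

```text
time_s: 2.28
tool_pos: [0.5908, -0.0992, 0.0978]
eef_rot: [-1.145, -1.29, 1.298]
contact_force: [-0.0, -0.1, -0.0]
gripper_width: 0.0868
```

```bash
python3 -c "
from goal import *
show();goal([.5944,-.1077,.066],6.9);s=snap('side','side2')
im=cv2.imread('pics/side2.png')[90:190,190:280];cv2.imwrite('pics/c4.png',cv2.resize(im,None,fx=6,fy=6,interpolation=2))"
```

```text
2.28 [ 0.5908 -0.0992  0.0978] F [-0.  -0.1 -0. ] M [0.02 0.05 0.01] w 86.8
shift mm [-8.9 31.8 -2.8] turn [-0.43 -0.16  0.07]
```

View pics/c4.png

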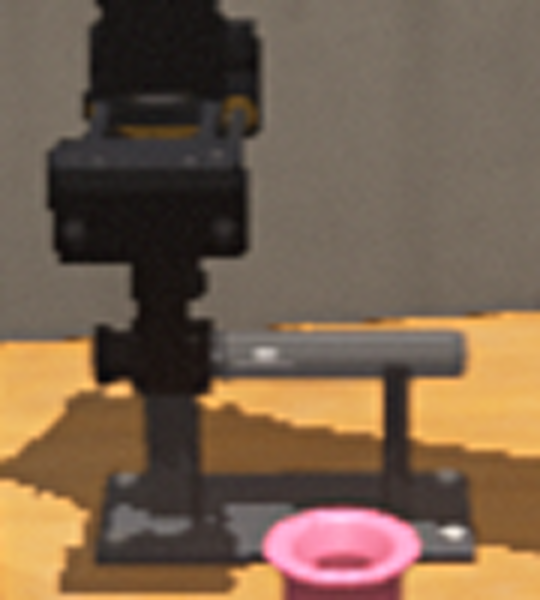

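Request:
jog_arm(
  rows=[
    {"x": -8,"y": 8,"z": -3,"wx": 0,"wy": 0,"wz": 0},
    {"x": -8,"y": 20,"z": -3,"wx": 0,"wy": 0,"wz": 0},
    {"x": -8,"y": 32,"z": -3,"wx": 0,"wy": 0,"wz": 0},
    {"x": -8,"y": 32,"z": -3,"wx": 0,"wy": 0,"wz": 0},
    {"x": -8,"y": 32,"z": -3,"wx": 0,"wy": 0,"wz": 0},
  ],
)

```text
time_s: 2.75
tool_pos: [0.5973, -0.1076, 0.0699]
eef_rot: [-1.15, -1.294, 1.295]
contact_force: [0.2, 0.4, 1.0]
gripper_width: 0.0872
```

```bash
python3 -c "
from goal import *
show();goal([.5944,-.1077,.066],6.9);s=snap('side','side3')
im=cv2.imread('pics/side3.png')[110:190,190:280];cv2.imwrite('pics/c5.png',cv2.resize(im,None,fx=7,fy=7,interpolation=2));show()"
```

```text
2.75 [ 0.5973 -0.1076  0.0699] F [0.2 0.4 1. ] M [-0.04  0.02  0.03] w 87.2
shift mm [0.2 3.9 2.9] turn [-0.08 -0.18  0.02]
2.8 [ 0.5977 -0.1076  0.0705] F [-0.6  0.4  0.6] M [0.02 0.02 0.03] w 87.0
```

View pics/c5.png

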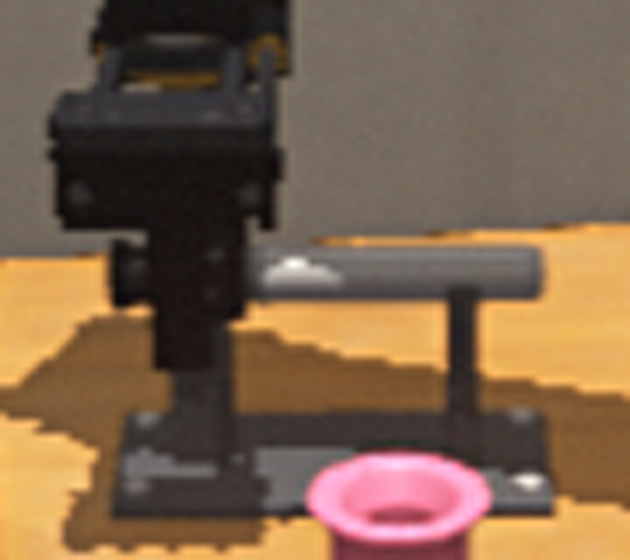

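Request:
jog_arm(
  rows=[
    {"x": 0,"y": 2,"z": 2,"wx": 0,"wy": 0,"wz": 0},
    {"x": 0,"y": 2,"z": 2,"wx": 0,"wy": 0,"wz": 0},
    {"x": 0,"y": 2,"z": 2,"wx": 0,"wy": 0,"wz": 0},
  ],
)

```text
time_s: 3.05
tool_pos: [0.5958, -0.1079, 0.0689]
eef_rot: [-1.152, -1.296, 1.295]
contact_force: [0.6, 0.7, 0.2]
gripper_width: 0.087
```

```bash
python3 -c "
from goal import *
show();goal([.5944,-.1077,.066],6.9)"
```

```text
3.05 [ 0.5958 -0.1079  0.0689] F [0.6 0.7 0.2] M [ 0.07  0.02 -0.05] w 87.0
shift mm [0.4 2.9 1.4] turn [ 0.03 -0.18  0.01]
```

Request:
jog_arm(
  rows=[
    {"x": 0,"y": 3,"z": 1.4,"wx": 0,"wy": 0,"wz": 0},
    {"x": 0,"y": 3,"z": 1.4,"wx": 0,"wy": 0,"wz": 0},
    {"x": 0,"y": 3,"z": 1.4,"wx": 0,"wy": 0,"wz": 0},
  ],
)

```text
time_s: 3.3
tool_pos: [0.5942, -0.1081, 0.0654]
eef_rot: [-1.151, -1.295, 1.295]
contact_force: [-0.4, 0.1, 0.2]
gripper_width: 0.087
```

Request:
jog_arm(
  rows=[
    {"x": 0,"y": 0,"z": 0,"wx": 0,"wy": 0,"wz": 0},
    {"x": 0,"y": 0,"z": 0,"wx": 0,"wy": 0,"wz": 0},
    {"x": 0,"y": 0,"z": 0,"wx": 0,"wy": 0,"wz": 0},
    {"x": 0,"y": 0,"z": 0,"wx": 0,"wy": 0,"wz": 0},
    {"x": 0,"y": 0,"z": 0,"wx": 0,"wy": 0,"wz": 0},
  ],
  gripper=-1,
  grip_force=15,
)

```text
time_s: 3.72
tool_pos: [0.5944, -0.1081, 0.0655]
eef_rot: [-1.151, -1.295, 1.295]
contact_force: [0.4, 0.3, -0.2]
gripper_width: 0.0617
```

```bash
python3 -c "
from goal import *
show();goal([.5944,-.1077,.066],6.9)"
```

```text
3.72 [ 0.5944 -0.1081  0.0655] F [ 0.4  0.3 -0.2] M [0.01 0.06 0.01] w 61.7
shift mm [ 0.4 -0.5 -0. ] turn [ 0.   -0.18  0.  ]
```

Request:
jog_arm(
  rows=[
    {"x": 0,"y": 0,"z": 0,"wx": 0,"wy": 0,"wz": 0},
    {"x": 0,"y": 0,"z": 0,"wx": 0,"wy": 0,"wz": 0},
    {"x": 0,"y": 0,"z": 0,"wx": 0,"wy": 0,"wz": 0},
    {"x": 0,"y": 0,"z": 0,"wx": 0,"wy": 0,"wz": 0},
    {"x": 0,"y": 0,"z": 0,"wx": 0,"wy": 0,"wz": 0},
  ],
)

```text
time_s: 4.13
tool_pos: [0.5944, -0.108, 0.0655]
eef_rot: [-1.151, -1.295, 1.295]
contact_force: [-1.1, -0.3, -1.0]
gripper_width: 0.0336
```

```bash
python3 -c "
from goal import *
show()"
```

```text
4.13 [ 0.5944 -0.108   0.0655] F [-1.1 -0.3 -1. ] M [ 0.04 -0.06 -0.04] w 33.6
```

Request:
jog_arm(
  rows=[
    {"x": 0,"y": 0,"z": 0,"wx": 0,"wy": 0,"wz": 0},
    {"x": 0,"y": 0,"z": 0,"wx": 0,"wy": 0,"wz": 0},
    {"x": 0,"y": 0,"z": 0,"wx": 0,"wy": 0,"wz": 0},
    {"x": 0,"y": 0,"z": 0,"wx": 0,"wy": 0,"wz": 0},
  ],
  grip_force=56,
)

```text
time_s: 4.47
tool_pos: [0.5944, -0.108, 0.0655]
eef_rot: [-1.151, -1.295, 1.295]
contact_force: [0.1, 0.8, -0.6]
gripper_width: 0.0329
```

```bash
python3 -c "
from goal import *
show();s=snap('side','side4')
im=cv2.imread('pics/side4.png')[110:190,190:280];cv2.imwrite('pics/c6.png',cv2.resize(im,None,fx=7,fy=7,interpolation=2));show()"
```

```text
4.47 [ 0.5944 -0.108   0.0655] F [ 0.1  0.8 -0.6] M [ 0.12 -0.04 -0.05] w 32.9
4.52 [ 0.5944 -0.108   0.0656] F [ 0.4  0.9 -0.2] M [ 0.07 -0.02 -0.01] w 32.7
```

View pics/c6.png

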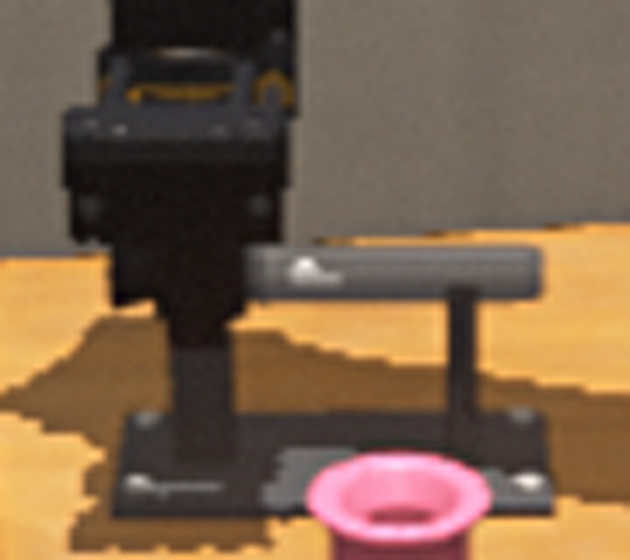

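Request:
jog_arm(
  rows=[
    {"x": 0,"y": -3,"z": 0,"wx": 0,"wy": 0,"wz": 0},
    {"x": 0,"y": -10,"z": 0,"wx": 0,"wy": 0,"wz": 0},
    {"x": 0,"y": -20,"z": 0,"wx": 0,"wy": 0,"wz": 0},
    {"x": 0,"y": -32,"z": 0,"wx": 0,"wy": 0,"wz": 0},
    {"x": 0,"y": -44,"z": 0,"wx": 0,"wy": 0,"wz": 0},
  ],
)

```text
time_s: 4.93
tool_pos: [0.5945, -0.1082, 0.1111]
eef_rot: [-1.152, -1.295, 1.295]
contact_force: [0.9, -0.9, -2.8]
gripper_width: 0.0324
```

Request:
jog_arm(
  rows=[
    {"x": 0,"y": -12,"z": 0,"wx": 0,"wy": 0,"wz": 0},
    {"x": 0,"y": -24,"z": 0,"wx": 0,"wy": 0,"wz": 0},
    {"x": 0,"y": -36,"z": 0,"wx": 0,"wy": 0,"wz": 0},
    {"x": 0,"y": -48,"z": 0,"wx": 0,"wy": 0,"wz": 0},
    {"x": 0,"y": -60,"z": 0,"wx": 0,"wy": 0,"wz": 0},
  ],
)

```text
time_s: 5.35
tool_pos: [0.5944, -0.1081, 0.1709]
eef_rot: [-1.152, -1.295, 1.295]
contact_force: [0.4, 0.3, -1.6]
gripper_width: 0.0328
```

Request:
jog_arm(
  rows=[
    {"x": 0,"y": -12,"z": 0,"wx": 0,"wy": 0,"wz": 0},
    {"x": 0,"y": -24,"z": 0,"wx": 0,"wy": 0,"wz": 0},
    {"x": 0,"y": -36,"z": 0,"wx": 0,"wy": 0,"wz": 0},
    {"x": 0,"y": -48,"z": 0,"wx": 0,"wy": 0,"wz": 0},
    {"x": 0,"y": -60,"z": 0,"wx": 0,"wy": 0,"wz": 0},
  ],
)

```text
time_s: 5.77
tool_pos: [0.5943, -0.1081, 0.2307]
eef_rot: [-1.151, -1.295, 1.295]
contact_force: [0.3, 0.1, -2.2]
gripper_width: 0.0328
```

Request:
jog_arm(
  rows=[
    {"x": 0,"y": -8,"z": 0,"wx": 0,"wy": 0,"wz": 0},
    {"x": 0,"y": -12,"z": 0,"wx": 0,"wy": 0,"wz": 0},
    {"x": 0,"y": -12,"z": 0,"wx": 0,"wy": 0,"wz": 0},
    {"x": 0,"y": -12,"z": 0,"wx": 0,"wy": 0,"wz": 0},
  ],
)

```text
time_s: 6.1
tool_pos: [0.5943, -0.108, 0.2412]
eef_rot: [-1.151, -1.295, 1.295]
contact_force: [-0.1, -0.2, -2.0]
gripper_width: 0.0326
```

```bash
python3 -c "
from goal import *
show();s=snap('side','side5')
im=cv2.imread('pics/side5.png')[40:190,180:300];cv2.imwrite('pics/c7.png',cv2.resize(im,None,fx=4,fy=4,interpolation=2));show()"
```

```text
6.1 [ 0.5943 -0.108   0.2412] F [-0.1 -0.2 -2. ] M [ 0.03 -0.12  0.03] w 32.6
6.15 [ 0.5941 -0.108   0.2408] F [-0.  -0.2 -2. ] M [ 0.03 -0.1  -0.05] w 32.8
```

View pics/c7.png

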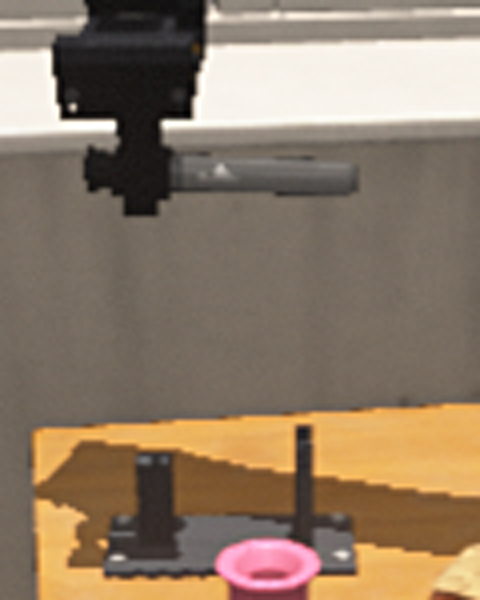

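The tube is level and clear, with its end at about (270,84) in the side picture. Next I'll ease the grip in steps.

Request:
jog_arm(
  rows=[
    {"x": 0,"y": 0,"z": 0,"wx": 0,"wy": 0,"wz": 0},
    {"x": 0,"y": 0,"z": 0,"wx": 0,"wy": 0,"wz": 0},
  ],
  grip_force=40,
)

```text
time_s: 6.32
tool_pos: [0.5941, -0.108, 0.2409]
eef_rot: [-1.151, -1.294, 1.295]
contact_force: [1.0, 0.6, -1.3]
gripper_width: 0.0333
```

Request:
jog_arm(
  rows=[
    {"x": 0,"y": 0,"z": 0,"wx": 0,"wy": 0,"wz": 0},
    {"x": 0,"y": 0,"z": 0,"wx": 0,"wy": 0,"wz": 0},
  ],
  grip_force=30,
)

```text
time_s: 6.48
tool_pos: [0.5943, -0.1081, 0.2412]
eef_rot: [-1.151, -1.295, 1.295]
contact_force: [0.8, -0.1, -2.8]
gripper_width: 0.0333
```

Request:
jog_arm(
  rows=[
    {"x": 0,"y": 0,"z": 0,"wx": 0,"wy": 0,"wz": 0},
    {"x": 0,"y": 0,"z": 0,"wx": 0,"wy": 0,"wz": 0},
  ],
  grip_force=24,
)

```text
time_s: 6.65
tool_pos: [0.5943, -0.1081, 0.2414]
eef_rot: [-1.151, -1.295, 1.295]
contact_force: [0.3, -0.5, -2.7]
gripper_width: 0.0332
```

Request:
jog_arm(
  rows=[
    {"x": 0,"y": 0,"z": 0,"wx": 0,"wy": 0,"wz": 0},
    {"x": 0,"y": 0,"z": 0,"wx": 0,"wy": 0,"wz": 0},
    {"x": 0,"y": 0,"z": 0,"wx": 0,"wy": 0,"wz": 0},
  ],
  grip_force=20,
)

```text
time_s: 6.9
tool_pos: [0.5944, -0.1081, 0.2415]
eef_rot: [-1.151, -1.295, 1.295]
contact_force: [-0.5, 0.0, -3.0]
gripper_width: 0.0334
```

Request:
jog_arm(
  rows=[
    {"x": 0,"y": 0,"z": 0,"wx": 0,"wy": 0,"wz": 0},
    {"x": 0,"y": 0,"z": 0,"wx": 0,"wy": 0,"wz": 0},
    {"x": 0,"y": 0,"z": 0,"wx": 0,"wy": 0,"wz": 0},
    {"x": 0,"y": 0,"z": 0,"wx": 0,"wy": 0,"wz": 0},
  ],
  grip_force=16,
)

```text
time_s: 7.23
tool_pos: [0.5944, -0.1081, 0.2415]
eef_rot: [-1.151, -1.295, 1.295]
contact_force: [-0.0, -0.1, -2.3]
gripper_width: 0.0334
```

```bash
cat > look.py <<'E'
from goal import *
import sys
show();n=sys.argv[1];s=snap('side','side'+n)
im=cv2.imread('pics/side'+n+'.png')[40:190,180:300];cv2.imwrite('pics/d'+n+'.png',cv2.resize(im,None,fx=4,fy=4,interpolation=2))
E
python3 look.py 6
```

```text
7.23 [ 0.5944 -0.1081  0.2415] F [-0.  -0.1 -2.3] M [ 0.06 -0.03  0.03] w 33.4
```

View pics/d6.png

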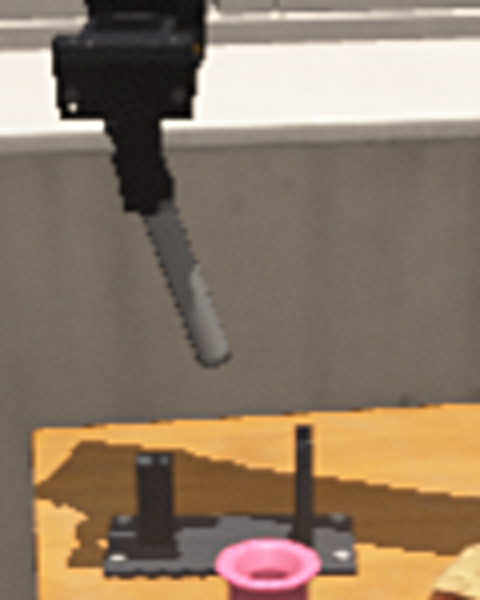

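The tube has swung to about 20° short of plumb, with its end at about (233,129). I'll ease a little more.

Request:
jog_arm(
  rows=[
    {"x": 0,"y": 0,"z": 0,"wx": 0,"wy": 0,"wz": 0},
    {"x": 0,"y": 0,"z": 0,"wx": 0,"wy": 0,"wz": 0},
    {"x": 0,"y": 0,"z": 0,"wx": 0,"wy": 0,"wz": 0},
  ],
  grip_force=13,
)

```text
time_s: 7.53
tool_pos: [0.5944, -0.1081, 0.2415]
eef_rot: [-1.151, -1.295, 1.295]
contact_force: [-0.4, -0.4, -2.1]
gripper_width: 0.0335
```

Request:
jog_arm(
  rows=[
    {"x": 0,"y": 0,"z": 0,"wx": 0,"wy": 0,"wz": 0},
    {"x": 0,"y": 0,"z": 0,"wx": 0,"wy": 0,"wz": 0},
    {"x": 0,"y": 0,"z": 0,"wx": 0,"wy": 0,"wz": 0},
    {"x": 0,"y": 0,"z": 0,"wx": 0,"wy": 0,"wz": 0},
  ],
  grip_force=10.5,
)

```text
time_s: 7.87
tool_pos: [0.5944, -0.1081, 0.2415]
eef_rot: [-1.151, -1.295, 1.295]
contact_force: [0.1, 0.0, -2.0]
gripper_width: 0.0334
```

```bash
python3 look.py 7
```

```text
7.87 [ 0.5944 -0.1081  0.2415] F [ 0.1  0.  -2. ] M [ 0.06 -0.09  0.01] w 33.4
```

View pics/d7.png

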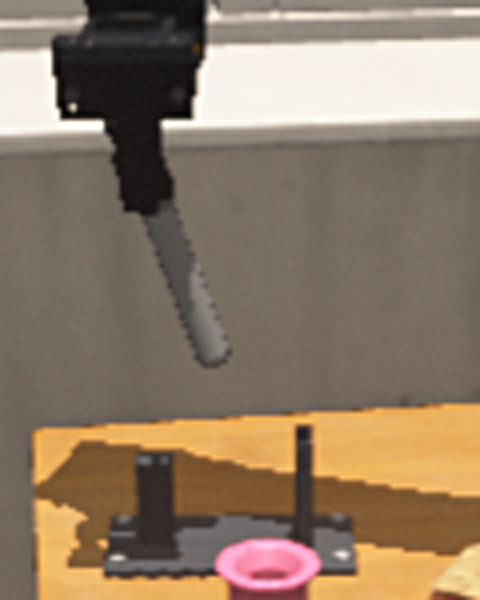

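```bash
cat > tang.py <<'E'
from goal import *
import sys
# tube axis from the side camera: fit angle about button axis & slip using rendered silhouette vs steel pixels in depth
def run(npz,st):
    s=dict(np.load(npz));Q=cloud(s)
    R=Ro.from_rotvec(st['eef_rot']).as_matrix();g=st['tool_pos']-R@[0,.019,0]
    L=(Q-g)@R  # tool coords: x jaw, y down, z
    m=(np.abs(L[...,0])<.03)&(L[...,1]>.024)&(L[...,1]<.14)&(np.abs(L[...,2])<.09)
    p=L[m];print('n',len(p),'tool-frame extents',p.min(0).round(4),p.max(0).round(4))
    # per-bin centre of z vs y (silhouette middle)
    ys=np.arange(.03,.115,.01);c=[]
    for a in ys:
        q=p[(p[:,1]>=a)&(p[:,1]<a+.01)]
        if len(q)>4:c.append((q[:,1].mean(),(q[:,2].min()+q[:,2].max())/2,q[:,0].max()))
    c=np.array(c);k=np.polyfit(c[:,0],c[:,1],1);kx=np.polyfit(c[:,0],c[:,2],1)
    print(c.round(4).tolist());print('z/y slope deg',np.degrees(np.arctan(k[0])),'offset at button mm',k[1]*1000,'| x slope deg',np.degrees(np.arctan(kx[0])))
run(sys.argv[1],robot.get_state())
E
python3 tang.py /tmp/side7.npz
```

```text
n 350 tool-frame extents [-0.0007  0.024  -0.0006] [0.0163 0.125  0.0515]
[[0.0352, 0.0137, 0.0148], [0.045, 0.017, 0.0138], [0.055, 0.0203, 0.0149], [0.0651, 0.0238, 0.0136], [0.0749, 0.0261, 0.0163], [0.0848, 0.0306, 0.0149], [0.0945, 0.0329, 0.0156], [0.105, 0.0377, 0.0141], [0.115, 0.0401, 0.0129]]
z/y slope deg 18.45222949712436 offset at button mm 1.9103946558225882 | x slope deg -0.42092245193538813
```

Request:
jog_arm(
  rows=[
    {"x": 0,"y": 0,"z": 0,"wx": 0,"wy": 0,"wz": 0},
    {"x": 0,"y": 0,"z": 0,"wx": 0,"wy": 0,"wz": 0},
    {"x": 0,"y": 0,"z": 0,"wx": 0,"wy": 0,"wz": 0},
  ],
  grip_force=9,
)

```text
time_s: 8.17
tool_pos: [0.5944, -0.1081, 0.2415]
eef_rot: [-1.151, -1.295, 1.295]
contact_force: [0.5, 0.2, -2.9]
gripper_width: 0.0339
```

Request:
jog_arm(
  rows=[
    {"x": 0,"y": 0,"z": 0,"wx": 0,"wy": 0,"wz": 0},
    {"x": 0,"y": 0,"z": 0,"wx": 0,"wy": 0,"wz": 0},
    {"x": 0,"y": 0,"z": 0,"wx": 0,"wy": 0,"wz": 0},
  ],
  grip_force=7.5,
)

```text
time_s: 8.42
tool_pos: [0.5944, -0.1081, 0.2415]
eef_rot: [-1.151, -1.295, 1.295]
contact_force: [-0.4, 0.4, -2.2]
gripper_width: 0.0337
```

```bash
python3 look.py 8; python3 tang.py /tmp/side8.npz
```

```text
8.42 [ 0.5944 -0.1081  0.2415] F [-0.4  0.4 -2.2] M [ 0.02 -0.05 -0.04] w 33.7
n 348 tool-frame extents [-0.0012  0.024  -0.0004] [0.0153 0.1238 0.0516]
[[0.0349, 0.0137, 0.0146], [0.045, 0.0169, 0.015], [0.0551, 0.0204, 0.0149], [0.0649, 0.0238, 0.0136], [0.0747, 0.0259, 0.0153], [0.0847, 0.0307, 0.0143], [0.095, 0.0329, 0.0131], [0.1053, 0.0377, 0.013], [0.1147, 0.0414, 0.0141]]
z/y slope deg 18.891494737290248 offset at button mm 1.401841683494673 | x slope deg -1.0061116232682248
```

Request:
jog_arm(
  rows=[
    {"x": 0,"y": 0,"z": 0,"wx": 0,"wy": 0,"wz": 0},
    {"x": 0,"y": 0,"z": 0,"wx": 0,"wy": 0,"wz": 0},
    {"x": 0,"y": 0,"z": 0,"wx": 0,"wy": 0,"wz": 0},
  ],
  grip_force=6.5,
)

```text
time_s: 8.72
tool_pos: [0.5944, -0.1081, 0.2415]
eef_rot: [-1.151, -1.295, 1.295]
contact_force: [-0.0, 0.2, -2.6]
gripper_width: 0.0337
```

```bash
python3 look.py 9; python3 tang.py /tmp/side9.npz
```

```text
8.72 [ 0.5944 -0.1081  0.2415] F [-0.   0.2 -2.6] M [ 0.06 -0.08 -0.05] w 33.7
n 347 tool-frame extents [-0.0039  0.0245 -0.0032] [0.0154 0.127  0.0389]
[[0.0349, 0.0099, 0.0154], [0.0448, 0.0118, 0.0138], [0.0548, 0.0142, 0.0149], [0.0651, 0.0163, 0.014], [0.0751, 0.0196, 0.0152], [0.0844, 0.0218, 0.0136], [0.095, 0.024, 0.0142], [0.1051, 0.0263, 0.0149], [0.1148, 0.0285, 0.0129]]
z/y slope deg 13.417024086545224 offset at button mm 1.295415204712859 | x slope deg -0.7852886668686018
```

Now it's at 13.4°. One more small step should do it.

Request:
jog_arm(
  rows=[
    {"x": 0,"y": 0,"z": 0,"wx": 0,"wy": 0,"wz": 0},
    {"x": 0,"y": 0,"z": 0,"wx": 0,"wy": 0,"wz": 0},
    {"x": 0,"y": 0,"z": 0,"wx": 0,"wy": 0,"wz": 0},
    {"x": 0,"y": 0,"z": 0,"wx": 0,"wy": 0,"wz": 0},
  ],
  grip_force=6,
)

```text
time_s: 9.1
tool_pos: [0.5944, -0.1081, 0.2415]
eef_rot: [-1.151, -1.295, 1.295]
contact_force: [-0.7, -0.4, -2.7]
gripper_width: 0.0338
```

```bash
python3 look.py 10; python3 tang.py /tmp/side10.npz
```

```text
9.1 [ 0.5944 -0.1081  0.2415] F [-0.7 -0.4 -2.7] M [ 0.08 -0.03  0.02] w 33.8
n 351 tool-frame extents [-0.0011  0.0241 -0.003 ] [0.0167 0.127  0.0388]
[[0.0352, 0.0101, 0.0137], [0.0453, 0.0118, 0.0156], [0.0552, 0.0141, 0.0153], [0.065, 0.0163, 0.0152], [0.0747, 0.0183, 0.0167], [0.0852, 0.0217, 0.0139], [0.0952, 0.024, 0.0119], [0.1053, 0.0263, 0.014], [0.1154, 0.0285, 0.0132]]
z/y slope deg 13.308163468901721 offset at button mm 1.2366942224239006 | x slope deg -1.3881955474790568
```

Request:
jog_arm(
  rows=[
    {"x": 0,"y": 0,"z": 0,"wx": 0,"wy": 0,"wz": 0},
    {"x": 0,"y": 0,"z": 0,"wx": 0,"wy": 0,"wz": 0},
    {"x": 0,"y": 0,"z": 0,"wx": 0,"wy": 0,"wz": 0},
  ],
  grip_force=5.5,
)

```text
time_s: 9.4
tool_pos: [0.5944, -0.1081, 0.2415]
eef_rot: [-1.151, -1.295, 1.295]
contact_force: [-0.2, -0.8, -1.8]
gripper_width: 0.034
```

```bash
python3 look.py 11; python3 tang.py /tmp/side11.npz
```

```text
9.4 [ 0.5944 -0.1081  0.2415] F [-0.2 -0.8 -1.8] M [ 0.03 -0.05 -0.03] w 34.0
n 350 tool-frame extents [-0.0005  0.024  -0.0034] [0.0148 0.1278 0.0388]
[[0.0349, 0.0099, 0.0143], [0.0451, 0.012, 0.0146], [0.0552, 0.014, 0.0144], [0.0653, 0.0164, 0.0135], [0.075, 0.0184, 0.013], [0.0854, 0.0206, 0.0148], [0.095, 0.0241, 0.0135], [0.1051, 0.025, 0.0126], [0.1157, 0.0287, 0.0126]]
z/y slope deg 12.967991073171948 offset at button mm 1.465112388519308 | x slope deg -1.237145361726591
```

Request:
jog_arm(
  rows=[
    {"x": 0,"y": 0,"z": 0,"wx": 0,"wy": 0,"wz": 0},
    {"x": 0,"y": 0,"z": 0,"wx": 0,"wy": 0,"wz": 0},
    {"x": 0,"y": 0,"z": 0,"wx": 0,"wy": 0,"wz": 0},
  ],
  grip_force=58,
)

```text
time_s: 9.7
tool_pos: [0.5944, -0.1081, 0.2415]
eef_rot: [-1.151, -1.295, 1.295]
contact_force: [0.6, -0.1, -2.6]
gripper_width: 0.0326
```

```bash
python3 look.py 12; python3 tang.py /tmp/side12.npz
python3 - <<'E'
from goal import *
st=robot.get_state();R=Ro.from_rotvec(st['eef_rot'])
T=R*Ro.from_euler('x',-12.5,degrees=True)
G=np.array([.5476,.1685,.26]);tcp=G+T.apply([0,.019,0])
print(tcp,R.inv().apply(tcp-st['tool_pos'])*1000)
E
```

```text
9.7 [ 0.5944 -0.1081  0.2415] F [ 0.6 -0.1 -2.6] M [ 0.05 -0.03  0.06] w 32.6
n 348 tool-frame extents [-0.0009  0.0245 -0.0032] [0.0158 0.1271 0.0389]
[[0.035, 0.0098, 0.0126], [0.0449, 0.0121, 0.0124], [0.0552, 0.0143, 0.0134], [0.0655, 0.0162, 0.0137], [0.0751, 0.0196, 0.0142], [0.0853, 0.0218, 0.0147], [0.0953, 0.0242, 0.0147], [0.1053, 0.0262, 0.013], [0.1149, 0.0287, 0.0158]]
z/y slope deg 13.407225590625222 offset at button mm 1.2894512627731813 | x slope deg 1.67835057135438
[0.5516849  0.16898247 0.24145059] [2.80175722e+02 8.74037922e-02 1.00100652e+01]
```

View pics/d12.png

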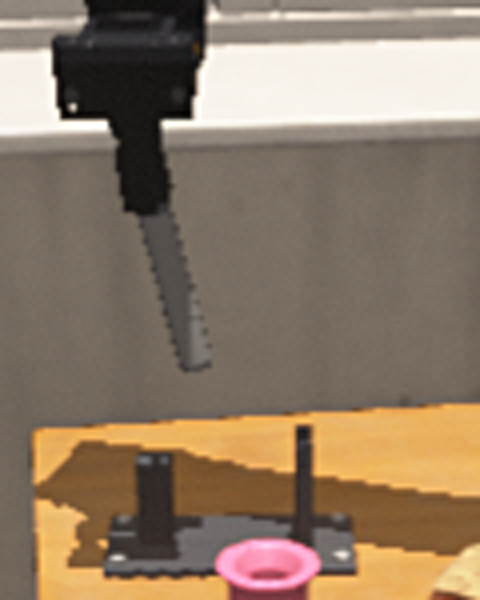

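Request:
jog_arm(
  rows=[
    {"x": 10,"y": 0,"z": 0,"wx": -2,"wy": 0,"wz": 0},
    {"x": 32,"y": 0,"z": 1,"wx": -5,"wy": 0,"wz": 0},
    {"x": 62,"y": 0,"z": 3,"wx": -8,"wy": 0,"wz": 0},
    {"x": 92,"y": 0,"z": 6,"wx": -11,"wy": 0,"wz": 0},
    {"x": 122,"y": 0,"z": 10,"wx": -12.5,"wy": 0,"wz": 0},
  ],
)

```text
time_s: 10.17
tool_pos: [0.5694, 0.0127, 0.2416]
eef_rot: [-1.303, -1.466, 1.171]
contact_force: [0.8, -0.0, -3.1]
gripper_width: 0.0327
```

Request:
jog_arm(
  rows=[
    {"x": 30,"y": 0,"z": 0,"wx": 0,"wy": 0,"wz": 0},
    {"x": 60,"y": 0,"z": 0,"wx": 0,"wy": 0,"wz": 0},
    {"x": 90,"y": 0,"z": 0,"wx": 0,"wy": 0,"wz": 0},
    {"x": 120,"y": 0,"z": 0,"wx": 0,"wy": 0,"wz": 0},
    {"x": 142,"y": 0,"z": 0,"wx": 0,"wy": 0,"wz": 0},
  ],
)

```text
time_s: 10.58
tool_pos: [0.5527, 0.1558, 0.2417]
eef_rot: [-1.299, -1.466, 1.175]
contact_force: [0.7, 0.1, -2.1]
gripper_width: 0.0328
```

Request:
jog_arm(
  rows=[
    {"x": 12,"y": 0,"z": 0,"wx": 0,"wy": 0,"wz": 0},
    {"x": 16,"y": 0,"z": 0,"wx": 0,"wy": 0,"wz": 0},
    {"x": 16,"y": 0,"z": 0,"wx": 0,"wy": 0,"wz": 0},
    {"x": 16,"y": 0,"z": 0,"wx": 0,"wy": 0,"wz": 0},
  ],
)

```text
time_s: 10.92
tool_pos: [0.5521, 0.167, 0.2415]
eef_rot: [-1.303, -1.462, 1.174]
contact_force: [0.4, 0.1, -2.5]
gripper_width: 0.0325
```

```bash
cat > vert.py <<'E'
from goal import *
import sys
def grip(st):
    R=Ro.from_rotvec(st['eef_rot']).as_matrix();return st['tool_pos']-R@[0,.019,0],R
if __name__=='__main__':
    n=sys.argv[1];st=show();g,R=grip(st);print('grasp',g.round(4))
    for nm in('side','top'):
        s=snap(nm,nm+n);Q=cloud(s)
        L=Q-g
        m=(np.abs(L[...,1])<.04)&(np.abs(L[...,0])<.05)&(L[...,2]<-.03)&(L[...,2]>-.127)&(Q[...,2]>.075)
        p=L[m];c=[]
        r=np.array(s['R'])[0]; rt=r[:2]/np.linalg.norm(r[:2]) # image-right horizontal
        fw=np.array([-rt[1],rt[0]]); fw=fw if fw@np.array(s['R'])[2][:2]>0 else -fw
        print(nm,len(p))
        if len(p)<50: continue
        for a in np.arange(-.13,-.03,.01):
            q=p[(p[:,2]>=a)&(p[:,2]<a+.01)]
            if len(q)>6:
                u=q[:,:2]@rt;w=q[:,:2]@fw;c.append((q[:,2].mean(),(u.min()+u.max())/2,np.percentile(w,20)+.011,u.max()-u.min()))
        c=np.array(c);ku=np.polyfit(c[:,0],c[:,1],1);kw=np.polyfit(c[:,0],c[:,2],1)
        print((c*1000).round(1).tolist());dirn=rt*ku[0]+fw*kw[0];end=rt*np.polyval(ku,-.13)+fw*np.polyval(kw,-.13)
        print('lean deg (right,fwd)',np.degrees([ku[0],kw[0]]),'end xy rel grasp mm',end*1000,'end abs',g[:2]+end, 'rt',rt)
E
python3 vert.py 13
python3 -c "
import cv2
a=cv2.imread('pics/side13.png')[20:260,160:320];cv2.imwrite('pics/e13.png',cv2.resize(a,None,fx=2.5,fy=2.5,interpolation=2))"
```

```text
10.92 [0.5521 0.167  0.2415] F [ 0.4  0.1 -2.5] M [-0.06  0.36 -0.01] w 32.5
grasp [0.548  0.1665 0.2601]
side 512
[[-123.1, 3.8, 0.3, 21.5], [-114.8, 3.1, -0.1, 20.3], [-105.1, 3.5, -0.1, 19.9], [-95.1, 2.9, -0.0, 21.5], [-85.1, 3.3, -0.1, 21.0], [-75.0, 3.0, -0.0, 19.2], [-64.9, 2.4, -0.0, 21.2], [-54.8, 2.8, -0.2, 21.0], [-44.8, 3.1, -0.1, 20.0], [-34.7, 1.8, -0.1, 20.8]]
lean deg (right,fwd) [-0.78591958 -0.15392811] end xy rel grasp mm [-3.61845967 -0.44294022] end abs [0.5444019 0.1660856] rt [-0.99520067 -0.09785514]
top 0
```

View pics/e13.png

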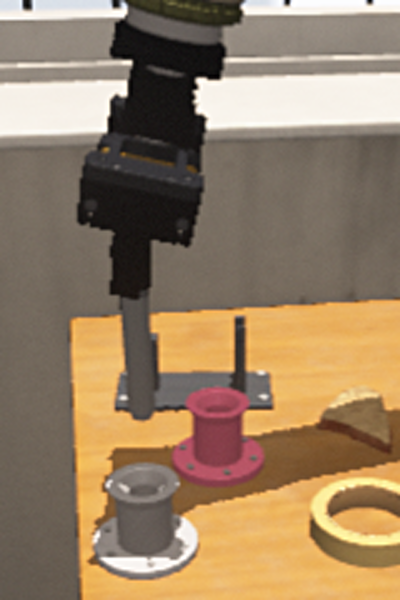

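View pics/top13.png

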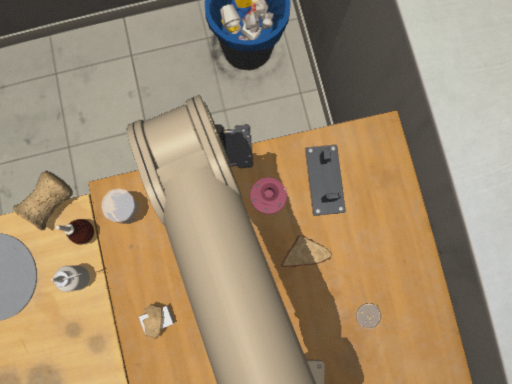

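```bash
cat > mv.py <<'E'
from vert import *
def mv(G,dwx):
    st=robot.get_state();R=Ro.from_rotvec(st['eef_rot']);T=R*Ro.from_euler('x',dwx,degrees=True)
    tcp=np.array(G)+T.apply([0,.019,0]);print('shift',(R.inv().apply(tcp-st['tool_pos'])*1000).round(2),'wx',dwx)
E
python3 -c "
from mv import *
mv([.5496,.1683,.235],-.8);mv([.5496,.1683,.21],-.8)"
```

```text
shift [ 1.77 24.94  3.48] wx -0.8
shift [ 1.77 49.35  8.9 ] wx -0.8
```

Request:
jog_arm(
  rows=[
    {"x": 1.8,"y": 10,"z": 1,"wx": -0.8,"wy": 0,"wz": 0},
    {"x": 1.8,"y": 25,"z": 3.5,"wx": -0.8,"wy": 0,"wz": 0},
    {"x": 1.8,"y": 40,"z": 7,"wx": -0.8,"wy": 0,"wz": 0},
    {"x": 1.8,"y": 49.3,"z": 8.9,"wx": -0.8,"wy": 0,"wz": 0},
    {"x": 1.8,"y": 49.3,"z": 8.9,"wx": -0.8,"wy": 0,"wz": 0},
  ],
)

```text
time_s: 11.43
tool_pos: [0.5526, 0.1693, 0.1893]
eef_rot: [-1.31, -1.47, 1.168]
contact_force: [-1.1, 0.4, -3.5]
gripper_width: 0.0327
```

Request:
jog_arm(
  rows=[
    {"x": 0,"y": 0,"z": 0,"wx": 0,"wy": 0,"wz": 0},
    {"x": 0,"y": 0,"z": 0,"wx": 0,"wy": 0,"wz": 0},
    {"x": 0,"y": 0,"z": 0,"wx": 0,"wy": 0,"wz": 0},
  ],
)

```text
time_s: 11.68
tool_pos: [0.5541, 0.1709, 0.1926]
eef_rot: [-1.311, -1.475, 1.165]
contact_force: [0.4, 0.2, -3.1]
gripper_width: 0.0329
```

```bash
python3 vert.py 14
python3 -c "
import cv2
a=cv2.imread('pics/side14.png')[130:255,185:260];cv2.imwrite('pics/e14.png',cv2.resize(a,None,fx=4.8,fy=4.8,interpolation=0))"
```

```text
11.68 [0.5541 0.1709 0.1926] F [ 0.4  0.2 -3.1] M [-0.03  0.43 -0.01] w 32.9
grasp [0.5497 0.1703 0.2111]
side 472
[[-123.4, 1.9, -0.1, 18.4], [-115.1, 1.2, -0.3, 20.4], [-105.1, 1.8, -0.3, 20.5], [-95.2, 2.2, -0.2, 20.2], [-84.9, 1.5, -0.3, 21.8], [-75.0, 1.8, -0.1, 21.6], [-64.9, 1.5, -0.2, 20.1], [-55.0, 2.0, 0.1, 19.7], [-45.0, 1.4, -0.0, 21.7], [-35.1, 1.8, -0.1, 21.3]]
lean deg (right,fwd) [-0.02869591  0.15161676] end xy rel grasp mm [-1.76381447  0.10466434] end abs [0.54793835 0.17044999] rt [-0.99520067 -0.09785514]
top 0
```

View pics/e14.png

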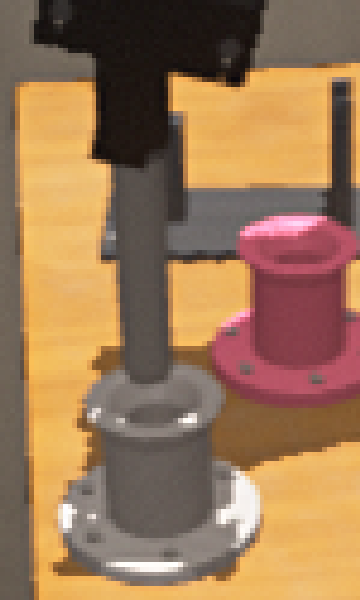

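```bash
cat > ov2.py <<'E'
from ov import *
import sys
n,px,py,tx,ty,ez,out=sys.argv[1],*map(float,sys.argv[2:7]),sys.argv[7]
S=dict(np.load('/tmp/side%s.npz'%n));u0,v0,u1,v1=185,130,260,255;sc=4.8
im=cv2.resize(cv2.imread('pics/side%s.png'%n)[v0:v1,u0:u1],None,fx=sc,fy=sc,interpolation=0)
a=np.linspace(0,2*np.pi,60)
for r,z,c in((.045,.007,(255,0,255)),(.019,.068,(0,0,255)),(.024,.04,(0,255,255)),(.0285,.068,(0,255,0))):
    draw(im,proj(S,np.c_[px+r*np.cos(a),py+r*np.sin(a),0*a+z]),sc,u0,v0,c)
X=cyl(0,.09,.011)[:,[1,2,0]]+[tx,ty,ez]
draw(im,hull(S,X),sc,u0,v0,(255,255,0))
cv2.imwrite('pics/'+out+'.png',im)
E
python3 ov2.py 14 .5478 .1674 .548 .1704 .081 g14
```

```text
(no output)
```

View pics/g14.png

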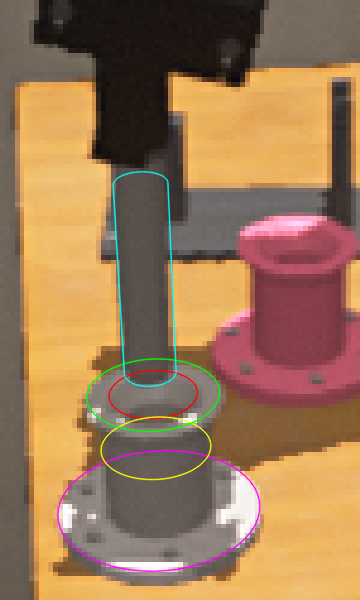

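```bash
cat > edge.py <<'E'
from ov import *
import sys
# sub-pixel vertical-edge midlines by row: tube rows and port body rows, in the side image
n=sys.argv[1]
S=dict(np.load('/tmp/side%s.npz'%n));Q=cloud(S)
def mid(x,y,r,zs,label):
    m=(np.hypot(Q[...,0]-x,Q[...,1]-y)<r)
    for z0,z1 in zs:
        k=m&(Q[...,2]>z0)&(Q[...,2]<z1);vs=np.where(k.any(1))[0];c=[]
        for v in vs:
            u=np.where(k[v])[0]
            if len(u)>5:c.append(((u.min()+u.max())/2,v,len(u)))
        c=np.array(c)
        if len(c)<2:continue
        mu,mvv=c[:,0].mean(),c[:,1].mean()
        # model axis pixel at the same row
        zz=np.linspace(0,.25,500);p=proj(S,np.c_[np.full(500,x),np.full(500,y),zz])
        ref=np.interp(c[:,1],p[::-1,1],p[::-1,0]);d=np.abs(Q[vs[0]:vs[-1]+1][k[vs[0]:vs[-1]+1]]-0).mean(0)
        zc=(Q[k]@S['R'].T+S['t'])[:,2].mean()
        off=(c[:,0]-ref).mean()
        print(label,z0,'rows',len(c),'w',c[:,2].mean(),'axis off px',round(off,2),'-> mm right',round(off*zc/S['camera_matrix'][0,0]*1000,2),' rms',(c[:,0]-ref).std().round(2))
mid(.5478,.1685,.034,[(.014,.03),(.03,.045),(.045,.056)],'port body')
mid(.5478,.1685,.05,[(.002,.011)],'flange')
mid(.5478,.1685,.034,[(.060,.072)],'rim')
mid(.548,.17,.025,[(.085,.10),(.10,.12),(.12,.14),(.14,.16)],'tube')
E
python3 edge.py 0; echo; python3 edge.py 14
```

```text
port body 0.014 rows 8 w 16.5 axis off px 0.41 -> mm right 0.85  rms 0.29
port body 0.03 rows 8 w 15.375 axis off px 0.46 -> mm right 0.96  rms 0.32
port body 0.045 rows 10 w 12.4 axis off px 0.48 -> mm right 1.0  rms 0.56
flange 0.002 rows 23 w 22.47826086956522 axis off px 0.45 -> mm right 0.95  rms 0.94
rim 0.06 rows 18 w 18.38888888888889 axis off px 0.61 -> mm right 1.26  rms 0.9

port body 0.014 rows 8 w 15.75 axis off px 0.1 -> mm right 0.2  rms 0.5
port body 0.03 rows 8 w 16.25 axis off px 0.21 -> mm right 0.44  rms 0.65
port body 0.045 rows 9 w 12.88888888888889 axis off px 0.3 -> mm right 0.62  rms 0.92
flange 0.002 rows 23 w 22.565217391304348 axis off px 0.5 -> mm right 1.04  rms 1.04
rim 0.06 rows 17 w 17.176470588235293 axis off px 0.58 -> mm right 1.19  rms 0.75
tube 0.085 rows 6 w 9.666666666666666 axis off px -0.21 -> mm right -0.41  rms 0.14
tube 0.1 rows 8 w 10.5 axis off px -0.32 -> mm right -0.64  rms 0.25
tube 0.12 rows 10 w 10.0 axis off px -0.1 -> mm right -0.19  rms 0.32
tube 0.14 rows 8 w 10.875 axis off px -0.27 -> mm right -0.52  rms 0.14
```

```bash
python3 -c "
from mv import *
show();mv([.5485,.1687,.21],0);mv([.5485,.1687,.198],0)"
```

```text
11.78 [0.5539 0.171  0.1923] F [-0.7  0.  -2.8] M [-0.01  0.42  0.04] w 32.4
shift [-1.6   0.52  1.35] wx 0
shift [-1.61 12.2   4.13] wx 0
```

Request:
jog_arm(
  rows=[
    {"x": -1.6,"y": 0.5,"z": 1.3,"wx": 0,"wy": 0,"wz": 0},
    {"x": -1.6,"y": 4,"z": 2.2,"wx": 0,"wy": 0,"wz": 0},
    {"x": -1.6,"y": 8,"z": 3.1,"wx": 0,"wy": 0,"wz": 0},
    {"x": -1.6,"y": 12.2,"z": 4.1,"wx": 0,"wy": 0,"wz": 0},
    {"x": -1.6,"y": 12.2,"z": 4.1,"wx": 0,"wy": 0,"wz": 0},
  ],
)

```text
time_s: 12.2
tool_pos: [0.5518, 0.1689, 0.1773]
eef_rot: [-1.31, -1.473, 1.168]
contact_force: [-0.8, -1.0, -2.9]
gripper_width: 0.0329
```

```bash
python3 -c "
from mv import *
st=show();print(grip(st)[0]);mv([.5485,.1687,.190],0)"
```

```text
12.2 [0.5518 0.1689 0.1773] F [-0.8 -1.  -2.9] M [-0.04  0.44 -0.02] w 32.9
[0.54752917 0.16837418 0.19580392]
shift [0.21 5.88 0.35] wx 0
```

Request:
jog_arm(
  rows=[
    {"x": 0,"y": 3,"z": 0.6,"wx": 0,"wy": 0,"wz": 0},
    {"x": 0,"y": 6,"z": 1.2,"wx": 0,"wy": 0,"wz": 0},
    {"x": 0,"y": 8,"z": 1.6,"wx": 0,"wy": 0,"wz": 0},
    {"x": 0,"y": 8,"z": 1.6,"wx": 0,"wy": 0,"wz": 0},
    {"x": 0,"y": 8,"z": 1.6,"wx": 0,"wy": 0,"wz": 0},
  ],
)

```text
time_s: 12.62
tool_pos: [0.5527, 0.1691, 0.1704]
eef_rot: [-1.311, -1.474, 1.166]
contact_force: [0.1, -0.1, -2.0]
gripper_width: 0.0331
```

```bash
python3 -c "
from mv import *
st=show();print(grip(st)[0]);mv([.5485,.1687,.180],0)"
python3 vert.py 15;python3 edge.py 15
python3 -c "
import cv2
a=cv2.imread('pics/side15.png')[130:255,185:260];cv2.imwrite('pics/e15.png',cv2.resize(a,None,fx=4.8,fy=4.8,interpolation=2))"
```

```text
12.62 [0.5527 0.1691 0.1704] F [ 0.1 -0.1 -2. ] M [ 0.02  0.42 -0.  ] w 33.1
[0.54839708 0.16860567 0.18888235]
shift [0.08 8.67 1.93] wx 0
12.62 [0.5527 0.1691 0.1704] F [ 0.1 -0.1 -2. ] M [ 0.02  0.42 -0.  ] w 33.1
grasp [0.5484 0.1686 0.1889]
side 395
[[-111.9, 3.0, -0.7, 20.1], [-105.0, 2.3, -0.6, 18.6], [-94.8, 1.4, 0.2, 21.1], [-84.5, 2.1, -0.2, 20.3], [-75.1, 2.5, -0.2, 19.7], [-65.1, 2.8, 0.2, 19.7], [-54.8, 1.2, -0.5, 20.3], [-44.6, 2.0, -1.2, 19.8], [-35.0, 2.4, -0.3, 19.5]]
lean deg (right,fwd) [-0.28508629 -0.13048691] end xy rel grasp mm [-2.46305272 -0.01920939] end abs [0.54593402 0.16858646] rt [-0.99520067 -0.09785514]
top 0
port body 0.014 rows 8 w 16.375 axis off px 0.03 -> mm right 0.07  rms 0.52
port body 0.03 rows 8 w 14.625 axis off px 0.09 -> mm right 0.18  rms 0.66
port body 0.045 rows 6 w 14.0 axis off px 0.35 -> mm right 0.71  rms 0.32
flange 0.002 rows 23 w 22.391304347826086 axis off px 0.47 -> mm right 1.0  rms 0.87
rim 0.06 rows 17 w 17.941176470588236 axis off px 0.55 -> mm right 1.13  rms 0.81
tube 0.085 rows 6 w 9.833333333333334 axis off px 0.54 -> mm right 1.1  rms 0.39
tube 0.1 rows 9 w 10.222222222222221 axis off px 0.71 -> mm right 1.42  rms 0.24
tube 0.12 rows 9 w 10.333333333333334 axis off px 0.79 -> mm right 1.55  rms 0.35
tube 0.14 rows 9 w 10.444444444444445 axis off px 0.64 -> mm right 1.24  rms 0.26
```

View pics/e15.png

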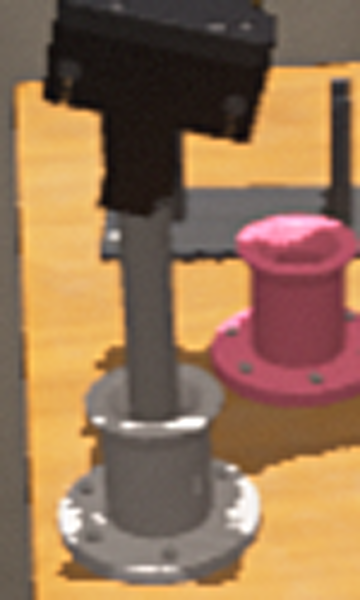

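The tube end is inside the flared mouth at about (216,217), centred to within about 1 mm. I'll go on slowly.

Request:
jog_arm(
  rows=[
    {"x": 0,"y": 2,"z": 0.5,"wx": 0,"wy": 0,"wz": 0},
    {"x": 0,"y": 4,"z": 1,"wx": 0,"wy": 0,"wz": 0},
    {"x": 0,"y": 6,"z": 1.4,"wx": 0,"wy": 0,"wz": 0},
    {"x": 0,"y": 8,"z": 1.9,"wx": 0,"wy": 0,"wz": 0},
    {"x": 0,"y": 8,"z": 1.9,"wx": 0,"wy": 0,"wz": 0},
  ],
)

```text
time_s: 13.13
tool_pos: [0.5525, 0.169, 0.1617]
eef_rot: [-1.31, -1.474, 1.167]
contact_force: [-0.2, 0.5, -4.1]
gripper_width: 0.0329
```

```bash
python3 -c "
from mv import *
st=show();print(grip(st)[0]);mv([.5485,.1687,.170],0)"
```

```text
13.13 [0.5525 0.169  0.1617] F [-0.2  0.5 -4.1] M [-0.06  0.42 -0.02] w 32.9
[0.54813938 0.16851113 0.18017609]
shift [0.15 9.99 1.96] wx 0
```

Request:
jog_arm(
  rows=[
    {"x": 0,"y": 2,"z": 0.5,"wx": 0,"wy": 0,"wz": 0},
    {"x": 0,"y": 4,"z": 0.9,"wx": 0,"wy": 0,"wz": 0},
    {"x": 0,"y": 6,"z": 1.4,"wx": 0,"wy": 0,"wz": 0},
    {"x": 0,"y": 8,"z": 1.9,"wx": 0,"wy": 0,"wz": 0},
  ],
)

```text
time_s: 13.47
tool_pos: [0.5527, 0.1691, 0.1538]
eef_rot: [-1.311, -1.474, 1.166]
contact_force: [-0.3, -0.6, -1.1]
gripper_width: 0.0332
```

```bash
python3 -c "
from mv import *
st=show();print(grip(st)[0]);mv([.5483,.1687,.150],0)"
```

```text
13.47 [0.5527 0.1691 0.1538] F [-0.3 -0.6 -1.1] M [-0.04  0.46 -0.03] w 33.2
[0.54839701 0.16859747 0.17233207]
shift [ 0.11 21.71  5.22] wx 0
```

Request:
jog_arm(
  rows=[
    {"x": 0,"y": 2,"z": 0.5,"wx": 0,"wy": 0,"wz": 0},
    {"x": 0,"y": 4,"z": 0.9,"wx": 0,"wy": 0,"wz": 0},
    {"x": 0,"y": 6,"z": 1.4,"wx": 0,"wy": 0,"wz": 0},
    {"x": 0,"y": 8,"z": 1.9,"wx": 0,"wy": 0,"wz": 0},
  ],
)

```text
time_s: 13.8
tool_pos: [0.5532, 0.1693, 0.1463]
eef_rot: [-1.311, -1.475, 1.165]
contact_force: [-0.2, 0.1, -0.2]
gripper_width: 0.033
```

```bash
python3 -c "
from mv import *
st=show();print(grip(st)[0]);mv([.5483,.1687,.150],0)"
```

```text
13.8 [0.5532 0.1693 0.1463] F [-0.2  0.1 -0.2] M [0.07 0.31 0.01] w 33.0
[0.54887499 0.16881519 0.16479523]
shift [-0.06 14.26  3.99] wx 0
```

Request:
jog_arm(
  rows=[
    {"x": 0,"y": 2,"z": 0.5,"wx": 0,"wy": 0,"wz": 0},
    {"x": 0,"y": 4,"z": 0.9,"wx": 0,"wy": 0,"wz": 0},
    {"x": 0,"y": 6,"z": 1.4,"wx": 0,"wy": 0,"wz": 0},
    {"x": 0,"y": 8,"z": 1.9,"wx": 0,"wy": 0,"wz": 0},
  ],
)

```text
time_s: 14.13
tool_pos: [0.5527, 0.1691, 0.1374]
eef_rot: [-1.311, -1.474, 1.166]
contact_force: [-0.4, 0.3, 1.2]
gripper_width: 0.0329
```

```bash
python3 -c "
from mv import *
st=show();print(grip(st)[0]);mv([.5483,.1687,.150],0)"; python3 vert.py 16
```

```text
14.13 [0.5527 0.1691 0.1374] F [-0.4  0.3  1.2] M [0.01 0.27 0.05] w 32.9
[0.5483912  0.1686208  0.15589768]
shift [0.09 5.72 1.44] wx 0
14.13 [0.5527 0.1691 0.1374] F [-0.4  0.3  1.2] M [0.01 0.27 0.05] w 32.9
grasp [0.5484 0.1686 0.1559]
side 230
[[-75.1, 2.8, -0.4, 20.3], [-65.1, 1.5, -0.6, 20.8], [-55.0, 2.0, 0.1, 20.6], [-44.8, 2.4, -0.3, 20.2], [-34.8, 2.8, 0.1, 19.8]]
lean deg (right,fwd) [0.48627651 0.73687438] end xy rel grasp mm [-1.77336385  1.03425499] end abs [0.54661784 0.16965505] rt [-0.99520067 -0.09785514]
top 0
```

Request:
jog_arm(
  rows=[
    {"x": 0,"y": 1.5,"z": 0.4,"wx": 0,"wy": 0,"wz": 0},
    {"x": 0,"y": 3,"z": 0.7,"wx": 0,"wy": 0,"wz": 0},
    {"x": 0,"y": 4,"z": 0.95,"wx": 0,"wy": 0,"wz": 0},
    {"x": 0,"y": 4,"z": 0.95,"wx": 0,"wy": 0,"wz": 0},
  ],
)

```text
time_s: 14.57
tool_pos: [0.5525, 0.169, 0.1332]
eef_rot: [-1.311, -1.474, 1.167]
contact_force: [0.4, 1.1, -1.5]
gripper_width: 0.0329
```

```bash
python3 -c "
from mv import *
st=show();print(grip(st)[0]);mv([.5483,.1687,.150],0)"
```

```text
14.57 [0.5525 0.169  0.1332] F [ 0.4  1.1 -1.5] M [0.1  0.33 0.07] w 32.9
[0.54820021 0.1684968  0.15168829]
shift [0.19 1.67 0.27] wx 0
```

Request:
jog_arm(
  rows=[
    {"x": 0,"y": 1,"z": 0.2,"wx": 0,"wy": 0,"wz": 0},
    {"x": 0,"y": 2,"z": 0.4,"wx": 0,"wy": 0,"wz": 0},
    {"x": 0,"y": 2,"z": 0.4,"wx": 0,"wy": 0,"wz": 0},
  ],
)

```text
time_s: 14.82
tool_pos: [0.5536, 0.1693, 0.1323]
eef_rot: [-1.312, -1.476, 1.165]
contact_force: [-1.4, -0.4, 4.2]
gripper_width: 0.0328
```

Request:
jog_arm(
  rows=[
    {"x": 0,"y": 1,"z": 0.2,"wx": 0,"wy": 0,"wz": 0},
    {"x": 0,"y": 1,"z": 0.2,"wx": 0,"wy": 0,"wz": 0},
  ],
)

```text
time_s: 14.98
tool_pos: [0.5543, 0.1695, 0.1322]
eef_rot: [-1.312, -1.477, 1.163]
contact_force: [-1.6, -0.9, 9.7]
gripper_width: 0.0326
```

```bash
python3 -c "
from mv import *
st=show();print(grip(st)[0]);mv([.5483,.1687,.150],0)"
```

```text
14.98 [0.5543 0.1695 0.1322] F [-1.6 -0.9  9.7] M [-0.2   0.06 -0.02] w 32.6
[0.54991926 0.16896727 0.15065761]
shift [-0.08  0.26  1.75] wx 0
```

Request:
jog_arm(
  rows=[
    {"x": 0,"y": 1,"z": 0.6,"wx": 0,"wy": 0,"wz": 0},
    {"x": 0,"y": 2,"z": 1.2,"wx": 0,"wy": 0,"wz": 0},
    {"x": 0,"y": 2,"z": 1.2,"wx": 0,"wy": 0,"wz": 0},
  ],
)

```text
time_s: 15.23
tool_pos: [0.5554, 0.1698, 0.1321]
eef_rot: [-1.314, -1.481, 1.16]
contact_force: [-1.4, -2.2, 20.8]
gripper_width: 0.0328
```

```bash
python3 -c "
from mv import *
st=show();print(grip(st)[0])"
python3 vert.py 17;python3 edge.py 17
python3 -c "
import cv2
a=cv2.imread('pics/side17.png')[130:255,185:260];cv2.imwrite('pics/e17.png',cv2.resize(a,None,fx=4.8,fy=4.8,interpolation=2))"
```

```text
15.23 [0.5554 0.1698 0.1321] F [-1.4 -2.2 20.8] M [-0.44 -0.4  -0.06] w 32.8
[0.55091101 0.16925374 0.15053788]
15.23 [0.5554 0.1698 0.1321] F [-1.4 -2.2 20.8] M [-0.44 -0.4  -0.06] w 32.8
grasp [0.5509 0.1693 0.1505]
side 208
[[-72.6, 3.4, -0.1, 20.5], [-64.8, 3.9, -0.1, 20.3], [-55.3, 3.2, 0.1, 21.8], [-45.2, 2.8, 0.1, 20.3], [-35.2, 3.2, 0.0, 19.8]]
lean deg (right,fwd) [-0.96703163  0.30281243] end xy rel grasp mm [-4.5686924  -0.06829492] end abs [0.54634232 0.16918545] rt [-0.99520067 -0.09785514]
top 0
port body 0.014 rows 8 w 16.0 axis off px 0.35 -> mm right 0.72  rms 0.31
port body 0.03 rows 8 w 16.0 axis off px 0.34 -> mm right 0.7  rms 0.34
port body 0.045 rows 6 w 14.0 axis off px 0.01 -> mm right 0.03  rms 0.62
flange 0.002 rows 23 w 22.304347826086957 axis off px 0.54 -> mm right 1.13  rms 0.88
rim 0.06 rows 17 w 18.176470588235293 axis off px 0.61 -> mm right 1.25  rms 0.71
tube 0.085 rows 6 w 10.166666666666666 axis off px 0.29 -> mm right 0.59  rms 0.24
tube 0.1 rows 9 w 10.333333333333334 axis off px -0.18 -> mm right -0.36  rms 0.16
tube 0.12 rows 4 w 7.25 axis off px 0.13 -> mm right 0.25  rms 0.66
tube 0.14 rows 4 w 6.5 axis off px 0.6 -> mm right 1.16  rms 0.6
```

View pics/e17.png

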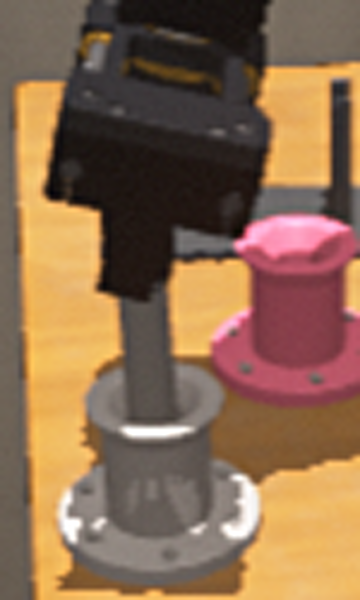

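Request:
jog_arm(
  rows=[
    {"x": 0,"y": -1.5,"z": -0.9,"wx": 0,"wy": 0,"wz": 0},
    {"x": 0,"y": -3,"z": -1.6,"wx": 0,"wy": 0,"wz": 0},
    {"x": 0,"y": -3,"z": -1.6,"wx": 0,"wy": 0,"wz": 0},
  ],
)

```text
time_s: 15.58
tool_pos: [0.5535, 0.1693, 0.1322]
eef_rot: [-1.311, -1.475, 1.165]
contact_force: [-0.6, -0.5, 7.3]
gripper_width: 0.0326
```

Request:
jog_arm(
  rows=[
    {"x": 0,"y": 0,"z": 0,"wx": 0,"wy": 0,"wz": 0},
    {"x": 0,"y": 0,"z": 0,"wx": 0,"wy": 0,"wz": 0},
    {"x": 0,"y": 0,"z": 0,"wx": 0,"wy": 0,"wz": 0},
  ],
  grip_force=5,
)

```text
time_s: 15.83
tool_pos: [0.5536, 0.1695, 0.1321]
eef_rot: [-1.311, -1.476, 1.165]
contact_force: [0.4, -0.1, 6.9]
gripper_width: 0.0342
```

```bash
python3 -c "
from mv import *
st=show();print(grip(st)[0])"
```

```text
15.83 [0.5536 0.1695 0.1321] F [ 0.4 -0.1  6.9] M [ 0.05  0.   -0.01] w 34.2
[0.5491851  0.16893767 0.15062543]
```

Request:
jog_arm(
  rows=[
    {"x": 0,"y": 0,"z": 0,"wx": 0,"wy": 0,"wz": 0},
    {"x": 0,"y": 0,"z": 0,"wx": 0,"wy": 0,"wz": 0},
    {"x": 0,"y": 0,"z": 0,"wx": 0,"wy": 0,"wz": 0},
    {"x": 0,"y": 0,"z": 0,"wx": 0,"wy": 0,"wz": 0},
    {"x": 0,"y": 0,"z": 0,"wx": 0,"wy": 0,"wz": 0},
  ],
  gripper=1,
)

```text
time_s: 16.25
tool_pos: [0.5528, 0.1691, 0.1312]
eef_rot: [-1.311, -1.474, 1.167]
contact_force: [0.1, 0.8, -0.2]
gripper_width: 0.059
```

Request:
jog_arm(
  rows=[
    {"x": 0,"y": 0,"z": 0,"wx": 0,"wy": 0,"wz": 0},
    {"x": 0,"y": 0,"z": 0,"wx": 0,"wy": 0,"wz": 0},
    {"x": 0,"y": 0,"z": 0,"wx": 0,"wy": 0,"wz": 0},
    {"x": 0,"y": 0,"z": 0,"wx": 0,"wy": 0,"wz": 0},
    {"x": 0,"y": 0,"z": 0,"wx": 0,"wy": 0,"wz": 0},
  ],
)

```text
time_s: 16.67
tool_pos: [0.553, 0.1692, 0.1315]
eef_rot: [-1.311, -1.474, 1.166]
contact_force: [-0.3, 0.7, -0.7]
gripper_width: 0.0854
```

Request:
jog_arm(
  rows=[
    {"x": 0,"y": -8,"z": 0,"wx": 0,"wy": 0,"wz": 0},
    {"x": 0,"y": -24,"z": 0,"wx": 0,"wy": 0,"wz": 0},
    {"x": 0,"y": -44,"z": 0,"wx": 0,"wy": 0,"wz": 0},
    {"x": 0,"y": -64,"z": 0,"wx": 0,"wy": 0,"wz": 0},
    {"x": 0,"y": -84,"z": 0,"wx": 0,"wy": 0,"wz": 0},
  ],
)

```text
time_s: 17.08
tool_pos: [0.5334, 0.1667, 0.2148]
eef_rot: [-1.311, -1.474, 1.166]
contact_force: [1.6, -1.3, 0.7]
gripper_width: 0.0869
```

Request:
jog_arm(
  rows=[
    {"x": 0,"y": -20,"z": 0,"wx": 0,"wy": 0,"wz": 0},
    {"x": 0,"y": -40,"z": 0,"wx": 0,"wy": 0,"wz": 0},
    {"x": 0,"y": -50,"z": 0,"wx": 0,"wy": 0,"wz": 0},
    {"x": 0,"y": -50,"z": 0,"wx": 0,"wy": 0,"wz": 0},
  ],
)

```text
time_s: 17.42
tool_pos: [0.523, 0.166, 0.2647]
eef_rot: [-1.312, -1.478, 1.163]
contact_force: [0.5, 0.6, -0.6]
gripper_width: 0.0872
```

```bash
python3 -c "
from mv import *
st=show();s=snap('side','side18')
Q=cloud(s);k=(np.hypot(Q[...,0]-.547,Q[...,1]-.169)<.03)&(Q[...,2]>.075)&(Q[...,2]<.2);p=Q[k];print('top z',np.percentile(p[:,2],[98,100]))
r=np.array([-.9952,-.0979])
for z in np.arange(.08,.19,.01):
    q=p[(p[:,2]>=z)&(p[:,2]<z+.01)]
    if len(q): u=q[:,:2]@r;print(round(z,3),((u.min()+u.max())/2).round(4),(u.max()-u.min()).round(4),np.percentile(q[:,1],80).round(4))
a=cv2.imread('pics/side18.png')[20:270,150:330];cv2.imwrite('pics/e18.png',cv2.resize(a,None,fx=2.4,fy=2.4,interpolation=2))"
```

```text
17.42 [0.523  0.166  0.2647] F [ 0.5  0.6 -0.6] M [0.   0.29 0.01] w 87.2
top z [0.18426353 0.18486065]
0.08 -0.561 0.0208 0.18
0.09 -0.5607 0.0208 0.1799
0.1 -0.5602 0.0204 0.18
0.11 -0.5607 0.0219 0.1796
0.12 -0.5603 0.0217 0.1804
0.13 -0.5602 0.0266 0.1841
0.14 -0.5603 0.0263 0.1856
0.15 -0.5611 0.0278 0.1849
0.16 -0.561 0.0272 0.1835
0.17 -0.5606 0.0228 0.1815
0.18 -0.5617 0.0254 0.1801
```

View pics/e18.png

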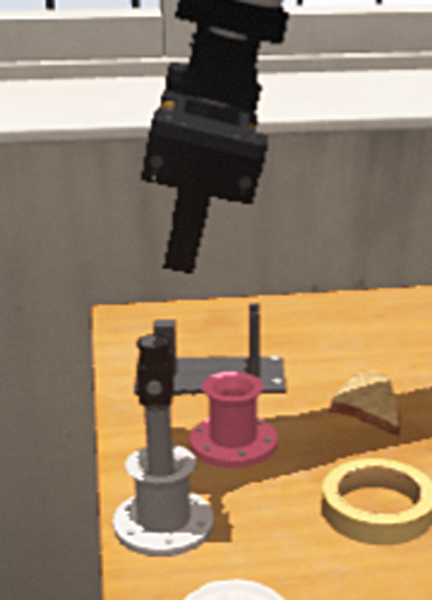

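The tube stands upright in the port, clear of the hand. Its mouth rim is at z = 0.184 to 0.185 m, and fully home would be 0.184. The tape, sherd and tub are undisturbed, so I'm handing in.

```bash
python3 -c "
from h import *
print(ticket.close_job())"
```

```text
the job is handed in; nothing more can be done
None
```

The suction tube is standing upright and fully home in the aluminium port, and the job was handed in at about 17.5 s.

I gripped the tube by its two buttons, lifted it level and clear, and eased the grip in steps from 56 N to 5.5 N. It swung down and I gripped it again at 58 N. I then pushed it past the seal to the floor and let go.

**Last checks:**
- **Seating:** the tube stopped dead while the push rose to about 21 N. After release the mouth rim measured 0.184–0.185 m high; fully home is 0.184 m.
- **Upright:** the tube axis is straight to within about 1 mm over its visible length.
- **Other objects:** the hand is about 80 mm above the tube and touching nothing. The arm's path stayed clear of the tape, sherd and tub. I saw no change in them in the pictures, but I did not measure them.

**What did not match:**
- **Swing:** the tube stopped about 13° short of plumb, not within the stated 10°. I tilted the hand about 13° to bring it upright before inserting it.
- **Cameras:** the two cameras differed by about 3 mm in y. I corrected for this using where the fingers closed on the tube.
- **Seal:** it resisted with only about 4 N, less than the stated 6–15 N.

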